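# Raise the seed hood's sash to the green bar

## Robot

A 7-joint arm with a two-finger parallel gripper is mounted at the origin on the work surface. World frame = base frame: x ahead of the robot, y to its left, z up, the work surface at z = 0. Lengths are in m, angles in rad, forces in N, time in s.
With the tool pointing down it reaches from about 0.425 to 0.875 m from the base axis. Payload 4.7 kg.
Tool frame: the origin (TCP) lies on the centre line of the jaws, within the pads' length; the fingertips stand 14 mm ahead of it and the grasp point (between the pads) lies 5 mm behind it; z points along the fingers, y is the direction in which the jaws open and shut (so a half turn about z gives the same grasp; the last joint's range is limited). The gripper opens to 87 mm and grips with 3 to 60 N. Pads are 19 mm wide; open, the fingers measure 117 mm over their backs; the gripper's body (75 mm by 190 mm) begins 51 mm behind the grasp point.
Start: joints at [1.167, 0.321, -0.07, 1.45, 0.023, 1.371, -0.057], TCP at [0.264, -0.594, 0.237] pointing down, gripper open.
Joint ranges: [-2.86, 2.86], [-0.3, 2.09], [-1.38, 1.24], [0.06, 2.45], [-1.56, 4.7], [0.09, 2.05], [-2.69, 2.69]. Speed limits (rad/s): [2.57, 2.57, 3.14, 3.14, 3.14, 3.14, 3.14].

## Interface

Orientations are given as a rotation vector (axis times angle).
In Python, from bench import ctrl, optics, models gives the robot as it stands. The module is installed in compiled form; this text tells all that it offers.
- The arm moves only by the tool arm_command, never from a script. Its argument "motion" is a list of rows, each a list of 3 entries, a list of its own where there are three numbers: the shift along the tool's x, y, z in mm, then the turn, a rotation vector about the tool's x, y, z in degrees, then the closure, from 0 (fully open) to 1 (shut). In form: [[[x, y, z], [ax, ay, az], claw], ...]. A call has 1 to 8 rows; each row shifts and turns the commanded pose from where the row before left it, along the tool's axes as they then stand; what a row does not reach is not made up. A row lasts 1/12 s, in which the tool goes at most 41.7 mm and 7.16 degrees, less where a joint would pass 70% of its speed; a pose out of reach is approached as far as the arm can. A call with a gripper value outside its range is refused whole. The fingers move at their own pace and stop on an object; "force" is the grip in N (left out, the last holds). Time passes only in rows, so rows that do not move let the fingers close. It gives the time, the measured TCP pose, the force and the opening at its end, in the units of the state.
- ctrl.get_state(): the state, without advancing time (a new reading comes with each control period).
- optics.get_image(name): name is "scene" or "side" or "wrist"; returns (picture, depth): 420x560x3 uint8, blue, green, red; 420x560 float32, m along the optical axis (not along the pixel's ray), 0 where there is no reading.
- optics.camera_model(name): a dict with "fovy" (degrees; the focal length in pixels is half the picture's height over the tangent of half this angle, whatever the lens; pixels are square), "cx", "cy" (the principal point, pixels), "distortion" ([k1, k2, p1, p2, k3] as OpenCV has them; the pictures are not rectified), "rvec" (rotation vector, rad) and "tvec" (3), from world to camera coordinates, as OpenCV has them; the wrist camera has in their place "mount" (4x4, takes a point from camera to tool coordinates, whose origin is the TCP and whose axes are the flange's). Camera axes: x right, y down, z forward; pixel columns grow to the right and rows downward; lengths in m; the calibration is good to about 2 mm. A picture is of the moment at which its call begins: read the wrist's pose just before it. camera_model takes no time and is no camera call.
- ctrl.close_job(): hands the job in, once; it reports no verdict.
Trained networks look in the newest picture that a camera, given by its name, has taken for a name from the list of things; names that differ only in an ending like _2 or _b are one class to them, and where a whole thing is asked for, a point or a joint stands for the part that bears it (a point fixed in the world has none). Each returns a list of dicts, best first, with "conf" (0 to 1); they miss things now and then, are a little off and sometimes report something else, mostly with a low value. They report only what shows in the picture. A call takes as long as a camera call.
- models.search_frame(camera, target): "location" ([x, y, z] in m, in the coordinates of the camera as it stood for that picture, good to about 4 mm: the middle of the surface that is visible of it).
- models.silhouettes(camera, target): "pixels" (420x560 bool, what is visible of it).
The state is a dict: "time": time; "joint_positions": joint angles; "qd": joint speeds; "joint_torque": joint torques, N m; "position": TCP position; "tool_rot": TCP orientation; "ft_force": force on the tool from outside, world axes, zero at the start; "torque": the same for the moment, N m; "grip_width": opening from 0.0 (shut) to 1.0 (fully open).
Only numpy, scipy, OpenCV 4.12 (cv2) and the standard library are available. Lean on these libraries where they do the work, as an engineer would, in place of code of your own. Each camera call takes 0.05 s, during which the arm holds its last target.

## Task

Push the seed hood's sliding window up with your fingertips from beneath its blue lip until the underside of the lip is level with the green bar on the post, and leave it standing there. On the way the lip must never reach the red bar above it. Push only from below, without gripping the lip or pressing on its sloping top, and leave the gauge and everything on the bench and in the hood where it is.

Things in the scene. Friction and masses are not known exactly. Their poses are not given: they have to be found in the camera images.
- hood: draught hood fixed on the bench, turned up to 0.25 rad: white base plate 300 deep x 460 wide x 16 mm high, two front posts 516 mm high, clear side walls, open top and back. Origin under the base plate's centre, at the bench; x points from the front into the hood, y to its left, z up. The sash panel stands at local x = -0.128 and ends at the lip's underside; below, the front is open.
- sash (a joint): height of the counterweighted sliding window in m: 0 = bottom stop, where the lip's underside is 90 mm above the bench; grows as it rises (underside at 0.090 + value); top stop 0.24. It stays where it is left; moving it up takes roughly 1 to 3.5 N.
- lip_edge (a point): middle of the front lower edge of the sash's blue lip (moves with the sash). The lip is 260 mm wide along the hood's y, its flat underside reaches from this edge 44 mm back (+x of the hood) to the panel; the front edge is 8 mm thick; behind it the lip's top slopes up to 38 mm above the underside at the panel (not to be pressed). Axes as the hood's.
- green_bar (a point): centre of the green bar of the height gauge, on the front of the hood's left post (+y side): bar 90 mm long along the hood's y, 7 mm high. The target for the height of the lip's underside. Its height differs from start to start. The bars' inner ends are 25 mm to the left of the lip's left end.
- red_bar (a point): centre of the red bar of the same gauge, 40 mm above the green one, same size: the limit that the lip's underside must not reach
- dish_in: open glass Petri dish, 90 mm across, 15 mm high, with seeds in it, standing on the round lit stage inside the hood; origin at the centre of its underside
- dish_out: open glass Petri dish with seeds, 90 mm across, 15 mm high, on the bench in front of the hood, to the left; origin at the centre of its underside
- forceps: steel forceps, 120 mm long, 15 mm wide, 6 mm high, lying on the bench in front of the hood, to the right; origin at the middle of their length
- jar: amber screw-lid jar, 52 mm across, 65 mm high, on the bench to the front right of the hood; origin at the centre of its underside
- wash: white bottle with red cap, 60 mm across, 150 mm high, on the bench to the front left of the hood; origin at the centre of its underside
- vial: small green glass vial, 22 mm across, 45 mm high, standing on the floor of the hood; origin at the centre of its underside
- counter: orange tally counter, 55 x 45 mm, 28 mm high, on the bench to the front right; origin at the centre of its underside

How it is judged:
On the way:
1. fingers push the lip from below, within 40 mm below the green bar (contact force between the fingers and sash_c0 above 0.3 N and z of lip_edge in the frame of green_bar above -0.04 m), for 0.05 s.
At the end, for the whole second after the job is handed in: the lip's underside stands within 8 mm of the height of the green bar's centre, the sash at rest, the robot clear of everything (z of lip_edge in the frame of green_bar between -0.008 and 0.008 m and velocity of joint sash between -0.005 and 0.005 m/s); the robot touches nothing.
It fails at once if the lip's underside reached the height of the red bar (z of lip_edge in the frame of red_bar above 0 m).
It fails at once if the fingers gripped or pressed the lip's sloping top (over 2 N) (contact force between the fingers and sash_c1 above 2 N).
It fails at once if the gauge was shifted by over 5 mm (distance of green_bar from where it was at the start of the episode above 0.005 m).
It fails at once if a thing on the bench or in the hood was moved by over 15 mm, lifted or tipped (distance of any of dish_in, dish_out, forceps, jar, wash, vial, counter from where it was at the start of the episode above 0.015 m or angle between any of dish_in, dish_out, forceps, jar, wash, vial, counter's own z axis and vertical above 0.35 rad).
It also fails if it takes over 46 s, if anything falls off the work surface, if the arm or the gripper's body presses on something with over 40 N, if the wrist force passes 120 N, or if a joint passes its speed limit or range.

## Working session

There is one attempt and no reset: what is moved stays moved. The work goes in short steps, Python scripts to look and compute and a tool call to move; the robot and the scene stay as the last step left them, time stands still between calls to the robot, and variables do not carry over. Pictures are saved under pics/ and viewed, and the job is handed in when it is done.

Besides the shell and the picture viewer there is one more tool, called after "Emit:" as name(argument=value, ...) on one line, values as JSON. arm_command: Moves the arm, as the interface text tells. Its arguments: {"type":"object","properties":{"motion":{"type":"array","items":{"type":"array"}},"force":{"type":"number"}},"required":["motion"]}

```bash
mkdir -p pics; cat > h.py <<'E'
import numpy as np, cv2
from bench import ctrl, optics, models
from scipy.spatial.transform import Rotation as R
def K(m):
    f=210/np.tan(np.radians(m['fovy']/2)); return np.array([[f,0,m['cx']],[0,f,m['cy']],[0,0,1.]])
def c2w(name,st=None):
    m=optics.camera_model(name)
    if 'mount' in m:
        T=np.eye(4);T[:3,:3]=R.from_rotvec(st['tool_rot']).as_matrix();T[:3,3]=st['position'];return T@np.array(m['mount'])
    T=np.eye(4);T[:3,:3]=R.from_rotvec(np.ravel(m['rvec'])).as_matrix();T[:3,3]=np.ravel(m['tvec']);return np.linalg.inv(T)
def pix2w(name,uv,d,T):
    m=optics.camera_model(name)
    uv=np.array(uv,float).reshape(-1,1,2)
    n=cv2.undistortPoints(uv,K(m),np.array(m['distortion'],float)).reshape(-1,2)
    d=np.ravel(d)
    P=np.c_[n*d[:,None],d]
    return P@T[:3,:3].T+T[:3,3]
E
python3 - <<'E'
from h import *
s=ctrl.get_state();print(s)
for n in ['scene','side','wrist']:
    p,d=optics.get_image(n);cv2.imwrite(f'pics/{n}0.png',p);np.savez(f'{n}0.npz',p=p,d=d)
    print(n,optics.camera_model(n))
E
```

```text
{'time': 0.0, 'joint_positions': array([ 1.16708595,  0.32182429, -0.07007432,  1.45169314,  0.02259196,
        1.37079854, -0.05691147]), 'qd': array([ 1.97972198e-03,  1.85188614e-03, -2.21419308e-04, -9.32054180e-06,
       -7.90962529e-04, -2.19081016e-04,  9.72458647e-04]), 'joint_torque': array([-3.37180663e-04, -4.91292143e+01, -4.04343372e-01, -3.12525487e+01,
       -6.40537427e-02,  4.37344343e-02,  1.99689430e-04]), 'position': array([ 0.26347806, -0.59361736,  0.23545146]), 'tool_rot': array([-3.07145540e+00, -6.51155772e-01,  7.75602571e-04]), 'ft_force': array([-0.04136166,  0.52960052, -0.73458461]), 'torque': array([0.01440247, 0.00172986, 0.04225182]), 'grip_width': 0.998243641388605}
scene {'fovy': 44.76897570290685, 'cx': 279.87891288333515, 'cy': 207.0194197375898, 'distortion': array([-0.13236758,  0.        ,  0.        ,  0.        ,  0.        ]), 'rvec': array([ 2.80605796, -0.3533387 ,  0.05177441]), 'tvec': array([-0.55055058,  0.22099558,  1.27947543])}
side {'fovy': 43.628046537758216, 'cx': 272.3597502910393, 'cy': 217.03897706937795, 'distortion': array([0.02609309, 0.        , 0.        , 0.        , 0.        ]), 'rvec': array([ 0.62392749, -2.73546836,  1.04350521]), 'tvec': array([0.55479636, 0.27829402, 1.03199186])}
wrist {'fovy': 59.75173671828476, 'cx': 279.1410385210159, 'cy': 204.1473268974991, 'distortion': array([-0.06158253,  0.        ,  0.        ,  0.        ,  0.        ]), 'mount': array([[-1.77443524e-03, -9.62154234e-01, -2.72499691e-01,
         7.60656828e-02],
       [ 9.99997768e-01, -2.01977638e-03,  6.19835996e-04,
         1.46054867e-03],
       [-1.14676627e-03, -2.72497983e-01,  9.62155671e-01,
        -1.48295234e-01],
       [ 0.00000000e+00,  0.00000000e+00,  0.00000000e+00,
         1.00000000e+00]])}
```

View pics/scene0.png

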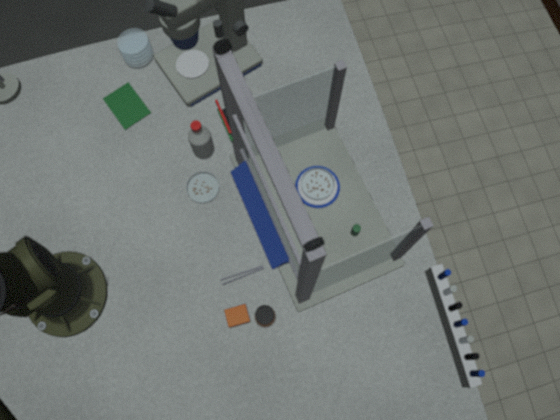

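View pics/side0.png

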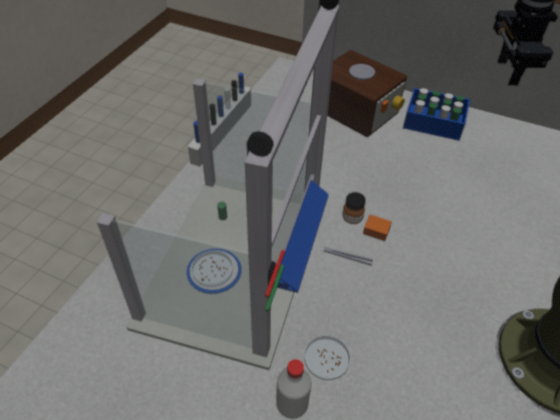

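View pics/wrist0.png

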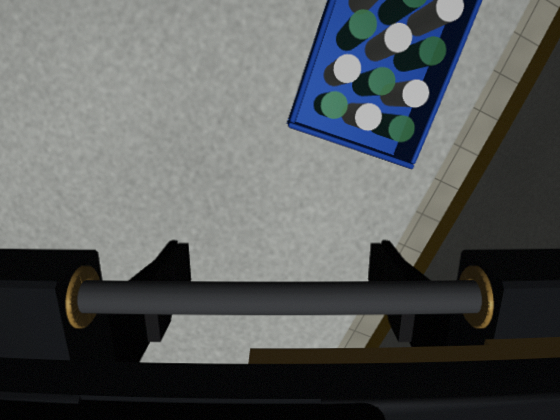

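The scene view shows the blue lip at about (260,215), the gauge near (222,115) and dish_out at (203,187). The forceps are near (242,274). In the side view the red bar is at (275,272), the green bar at (273,290) and the lip at (308,235). Next I measure these.

```bash
python3 - <<'E'
from h import *
for n in ['scene','side']:
    z=np.load(n+'0.npz');p,d=z['p'],z['d'];T=c2w(n)
    hsv=cv2.cvtColor(p,cv2.COLOR_BGR2HSV)
    def rep(name,lo,hi,win):
        m=cv2.inRange(hsv,lo,hi)>0
        w=np.zeros_like(m);w[win[1]:win[3],win[0]:win[2]]=1;m&=w&(d>0)
        v,u=np.nonzero(m)
        if len(u)<3: print(n,name,'none');return
        P=pix2w(n,np.c_[u,v],d[v,u],T)
        print(n,name,len(u),'med',np.median(P,0).round(4),'p3',np.percentile(P,3,0).round(3),'p97',np.percentile(P,97,0).round(3))
        return P
    W={'scene':((225,155,292,270),(205,90,240,150)),'side':((280,170,335,300),(255,240,295,315))}[n]
    P=rep('lip',(105,120,40),(130,255,255),W[0]); np.save(n+'lip.npy',P)
    np.save(n+'g.npy',rep('green',(45,100,40),(85,255,255),W[1]) if True else 0)
    P=rep('red',(0,120,60),(8,255,255),W[1]); np.save(n+'r.npy',P) if P is not None else 0
    for t in ['dish_in','dish_out','forceps','jar','wash','vial','counter','hood','sash','lip_edge','green_bar','red_bar']:
        r=models.search_frame(n,t)
        print(n,t,[(round(q['conf'],2),(T[:3,:3]@np.array(q['location'])+T[:3,3]).round(3).tolist()) for q in r[:2]])
E
```

```text
scene lip 1891 med [0.5272 0.0295 0.1577] p3 [ 0.498 -0.085  0.143] p97 [0.557 0.155 0.172]
scene green 8 med [0.5054 0.2001 0.2436] p3 [0.504 0.194 0.241] p97 [0.507 0.205 0.246]
scene red 78 med [0.5002 0.2277 0.2847] p3 [0.493 0.194 0.281] p97 [0.506 0.27  0.289]
scene dish_in [(0.57, [0.698, 0.118, 0.021])]
scene dish_out [(0.78, [0.402, 0.193, 0.001]), (0.47, [0.64, 0.062, 0.157])]
scene forceps [(0.59, [0.452, -0.061, 0.003])]
scene jar [(0.96, [0.488, -0.181, 0.063]), (0.26, [0.537, 0.03, 0.166])]
scene wash []
scene vial [(0.65, [0.756, -0.037, 0.058])]
scene counter [(0.62, [0.422, -0.163, 0.026])]
scene hood [(0.95, [0.642, 0.059, 0.159]), (0.19, [0.539, 0.032, 0.169])]
scene sash [(0.92, [0.535, 0.034, 0.167]), (0.3, [0.699, 0.114, 0.022])]
scene lip_edge [(0.84, [0.537, 0.031, 0.169])]
scene green_bar [(0.47, [0.499, 0.231, 0.282])]
scene red_bar [(0.69, [0.499, 0.23, 0.281])]
side lip 2315 med [0.5248 0.057  0.157 ] p3 [ 0.496 -0.078  0.142] p97 [0.557 0.167 0.172]
side green 149 med [0.4995 0.2374 0.2453] p3 [0.493 0.197 0.243] p97 [0.507 0.279 0.248]
side red 178 med [0.4989 0.2472 0.2853] p3 [0.492 0.2   0.28 ] p97 [0.508 0.281 0.288]
side dish_in []
side dish_out [(0.68, [0.405, 0.196, 0.007]), (0.47, [0.416, -0.147, 0.029])]
side forceps [(0.66, [0.448, -0.056, 0.004])]
side jar [(0.93, [0.482, -0.163, 0.046])]
side wash [(0.79, [0.424, 0.322, 0.101])]
side vial [(0.45, [0.757, -0.016, 0.047]), (0.42, [0.454, -0.056, 0.005])]
side counter [(0.73, [0.419, -0.151, 0.026])]
side hood [(0.55, [0.613, 0.185, 0.209])]
side sash [(0.66, [0.539, 0.05, 0.171])]
side lip_edge [(0.81, [0.542, 0.048, 0.171]), (0.4, [0.501, 0.244, 0.281])]
side green_bar [(0.76, [0.497, 0.242, 0.288])]
side red_bar [(0.55, [0.5, 0.244, 0.281]), (0.38, [0.482, -0.164, 0.043])]
```

The lip underside is at about 0.135, green at 0.245 and red at 0.285. I need the arm's kinematics to plan a near-horizontal tool pose, so I start with small free-space moves to identify them.

Emit:
arm_command(motion=[[[0, 0, -30], [6, 0, 0], 1], [[0, 0, -30], [6, 0, 0], 1], [[0, 0, -30], [6, 0, 0], 1]], force=20)

```text
time: 1.6
position: [0.2667, -0.6012, 0.3268]
tool_rot: [-2.771, -0.587, 0.093]
ft_force: [0.8, -2.1, 1.2]
grip_width: 0.854
```

```bash
cat > log.py <<'E'
from h import *
import json,sys
s=ctrl.get_state()
q=s['joint_positions']
open('log.jsonl','a').write(json.dumps(dict(t=s['time'],q=list(q),p=list(s['position']),r=list(s['tool_rot'])))+'\n')
M=R.from_rotvec(s['tool_rot']).as_matrix()
print('t',round(s['time'],2),'q',q.round(3),'p',s['position'].round(4),'z',M[:,2].round(3),'x',M[:,0].round(3),'F',s['ft_force'].round(1),s['grip_width'])
E
echo '{"t":0,"q":[1.16708595,0.32182429,-0.07007432,1.45169314,0.02259196,1.37079854,-0.05691147],"p":[0.26347806,-0.59361736,0.23545146],"r":[-3.07145540,-0.651155772,0.000775602571]}' > log.jsonl
python3 log.py
python3 - <<'E'
from h import *
for n in ['scene','side']:
    P=np.load(n+'lip.npy')
    # lowest strip (front edge) and plane fit
    A=np.c_[P,np.ones(len(P))]
    c=P.mean(0);u,s,vt=np.linalg.svd(P-c);print(n,'normal',vt[2].round(3),'along',vt[0].round(3),s)
    dirs=vt[0]*np.sign(vt[0][1]);yaw=np.arctan2(-dirs[0],dirs[1]);print('yaw',yaw)
    for nm in 'gr':
        try:
            Q=np.load(n+nm+'.npy');v=np.linalg.svd(Q-Q.mean(0))[2][0];v*=np.sign(v[1]);print(nm,'yaw',np.arctan2(-v[0],v[1]),len(Q),'z',np.percentile(Q[:,2],[2,50,98]).round(4))
        except Exception as e: print(e)
    Rm=R.from_euler('z',-0.15).as_matrix();H=P@Rm.T
    print('hood-rot coords pct',np.percentile(H,[0.5,2,50,98,99.5],axis=0).round(4).tolist())
E
```

```text
t 1.6 q [ 1.147  0.576 -0.053  0.952  0.013  1.928 -0.052] p [ 0.2667 -0.6012  0.3268] z [-0.125  0.282 -0.951] x [ 0.914  0.406 -0.   ] F [ 0.8 -2.1  1.2] 0.8537022726908108
scene normal [-0.601 -0.094  0.794] along [ 0.155 -0.988  0.   ] [3.23437118 0.61034691 0.08746458]
yaw 0.1556609694886427
g yaw 0.1107973940213815 8 z [0.2412 0.2436 0.2462]
r yaw 0.15825822900285758 78 z [0.2809 0.2847 0.2892]
hood-rot coords pct [[0.5065, -0.1707, 0.1406], [0.5072, -0.1681, 0.1424], [0.5262, -0.0492, 0.1577], [0.5446, 0.08, 0.1725], [0.5454, 0.0847, 0.1736]]
side normal [ 0.61   0.092 -0.787] along [-0.162  0.987 -0.01 ] [3.63131266 0.68538438 0.12889356]
yaw 0.162780435431537
g yaw 0.14933844567675916 149 z [0.2429 0.2453 0.2476]
r yaw 0.16725404600539556 178 z [0.2661 0.2853 0.2882]
hood-rot coords pct [[0.5072, -0.1668, 0.1407], [0.5078, -0.1615, 0.142], [0.5271, -0.0225, 0.157], [0.5466, 0.0901, 0.1722], [0.5476, 0.0912, 0.1736]]
```

Emit:
arm_command(motion=[[[30, 0, 0], [-6, 4, 0], 1], [[30, 0, 0], [-6, 4, 0], 1]])

```text
time: 1.77
position: [0.3261, -0.5868, 0.3136]
tool_rot: [-2.94, -0.584, -0.171]
ft_force: [0.1, 0.7, -1.0]
grip_width: 0.707
```

```bash
python3 log.py
```

```text
t 1.77 q [ 1.165  0.431 -0.096  1.163 -0.11   1.648 -0.106] p [ 0.3261 -0.5868  0.3136] z [ 0.084  0.158 -0.984] x [0.918 0.371 0.138] F [ 0.1  0.7 -1. ] 0.7072406475402128
```

Emit:
arm_command(motion=[[[20, 20, 0], [-3, 6, 0], 1], [[20, 20, 0], [0, 6, 3], 1], [[20, 0, 0], [0, 6, 0], 1]])

```text
time: 2.02
position: [0.394, -0.5961, 0.3366]
tool_rot: [-2.893, -0.476, -0.647]
ft_force: [-0.2, 1.2, -0.9]
grip_width: 0.48
```

```bash
python3 log.py
```

```text
t 2.02 q [ 1.261  0.451 -0.141  1.153 -0.394  1.562 -0.104] p [ 0.394  -0.5961  0.3366] z [ 0.391  0.202 -0.898] x [0.858 0.274 0.435] F [-0.2  1.2 -0.9] 0.4795385200917537
```

Emit:
arm_command(motion=[[[20, 0, 20], [0, 6, -3], 1], [[20, -20, 20], [0, 6, -3], 1], [[20, 0, 0], [0, 6, -3], 1]])

```text
time: 2.27
position: [0.4499, -0.5433, 0.3296]
tool_rot: [-2.688, -0.664, -1.094]
ft_force: [0.8, 1.2, -0.9]
grip_width: 0.247
```

```bash
python3 log.py
```

```text
t 2.27 q [ 1.372  0.426 -0.246  1.333 -0.673  1.46   0.159] p [ 0.4499 -0.5433  0.3296] z [ 0.622  0.311 -0.718] x [0.633 0.339 0.696] F [ 0.8  1.2 -0.9] 0.2473975681088571
```

Emit:
arm_command(motion=[[[10, 0, -20], [4, 5, 0], 1], [[10, -20, -20], [4, 5, 0], 1], [[0, -30, 0], [0, 5, -3], 1]])

```text
time: 2.52
position: [0.4103, -0.5181, 0.3815]
tool_rot: [-2.379, -0.729, -1.345]
ft_force: [-1.3, 0.8, -0.3]
grip_width: 0.044
```

```bash
python3 log.py
```

```text
t 2.52 q [ 1.507  0.485 -0.294  1.3   -0.852  1.694  0.282] p [ 0.4103 -0.5181  0.3815] z [ 0.701  0.498 -0.51 ] x [0.429 0.277 0.86 ] F [-1.3  0.8 -0.3] 0.04385755863839168
```

```bash
cat > kin.py <<'E'
import numpy as np, json
from scipy.spatial.transform import Rotation as R
from scipy.optimize import least_squares
S=[json.loads(l) for l in open('log.jsonl')]
Rz=lambda a:R.from_euler('z',a).as_matrix(); Ry=lambda a:R.from_euler('y',a).as_matrix()
sg=None
# zero pose straight up; links with offsets
def fk(q,x,sg,allp=False):
    d1,L1,L2,L3,a1,a2,a3,o7,y0=x[:9]
    M=Rz(sg[0]*q[0]+y0);p=np.array([0,0,d1]);P=[p]
    M=M@Ry(q[1]); p=P[-1]+ M@np.array([a1,0,L1]) ; 
    M2=M@Rz(sg[1]*q[2]); p=P[0]+M2@np.array([a1,0,L1]); P.append(p)
    M3=M2@Ry(q[3])@Rz(sg[2]*q[4]); p=p+M3@np.array([0,0,L2]) + M2@Ry(q[3])@np.array([a2,0,0]);P.append(p)
    M4=M3@Ry(q[5])@Rz(sg[3]*q[6]+o7); p=p+M4@np.array([0,0,L3])+M3@Ry(q[5])@np.array([a3,0,0]);P.append(p)
    return (p,M4,P) if allp else (p,M4)
def res(x,sg):
    o=[]
    for s in S:
        p,M=fk(s['q'],x,sg); T=R.from_rotvec(s['r']).as_matrix()
        o+=list((p-s['p']));o+=list(.3*(R.from_matrix(M.T@T).as_rotvec()))
    return np.array(o)
if __name__=='__main__':
    import itertools
    best=None
    for sg in itertools.product([-1,1],repeat=4):
        for o7 in (0,1.57,3.14,-1.57):
            r=least_squares(res,[.3,.45,.45,.25,0,0,0,o7,0],args=(sg,))
            if best is None or r.cost<best[0]: best=(r.cost,sg,r.x);print(r.cost,sg,r.x.round(4))
    print(np.abs(res(best[2],best[1])).reshape(-1,6).max(1))
    json.dump([list(best[1]),list(best[2])],open('kin.json','w'))
E
python3 kin.py
```

```text
0.00016892155053594706 (-1, -1, -1, -1) [ 0.2971  0.4439  0.5113  0.3435  0.0186  0.0301  0.0087  1.5402 -0.0363]
0.000168921550535947 (-1, -1, -1, -1) [ 0.2971  0.4439  0.5113  0.3435  0.0186  0.0301  0.0087  1.5402 -0.0363]
[0.00731968 0.00424154 0.00210436 0.00474528 0.00756521 0.00935625]
```

```bash
cat > kin2.py <<'E'
import numpy as np, json
from scipy.spatial.transform import Rotation as R
from scipy.optimize import least_squares
S=[json.loads(l) for l in open('log.jsonl')]
AX=np.array([[0,0,-1],[0,1,0],[0,0,-1],[0,1,0],[0,0,-1],[0,1,0],[0,0,-1]],float)
# offsets t0..t7 (3 each) with ideal axes + joint offsets
def fk(q,x,allp=False):
    t=x[:24].reshape(8,3);o=x[24:31]
    M=np.eye(3);p=np.zeros(3);P=[]
    for i in range(7):
        p=p+M@t[i];P.append(p);M=M@R.from_rotvec(AX[i]*(q[i]+o[i])).as_matrix()
    p=p+M@t[7];P.append(p);M=M@Rf
    return (p,M,P) if allp else (p,M)
Rf=R.from_euler('z',np.pi/2).as_matrix()
x0=np.zeros(31);x0[[2,8,14,23]]=[.3,.45,.5,.34]
def res(x):
    o=[]
    for s in S:
        p,M=fk(s['q'],x); T=R.from_rotvec(s['r']).as_matrix()
        o+=list((p-s['p'])/.001);o+=list((R.from_matrix(M.T@T).as_rotvec())/.003)
    return np.array(o)
def reg(x): return np.r_[res(x),(x[:24]-x0[:24])/.05,x[24:]/.01]
if __name__=='__main__':
    for s in S: print(R.from_matrix(fk(s['q'],x0)[1].T@R.from_rotvec(s['r']).as_matrix()).as_rotvec().round(4))
    r=least_squares(reg,x0);print(r.x[:24].reshape(8,3).round(4),r.x[24:].round(4))
    print(res(r.x).reshape(-1,6).round(1))
    np.save('kin2.npy',r.x)
E
python3 kin2.py
```

```text
[ 0.  0. -0.]
[-0. -0.  0.]
[-0. -0.  0.]
[-0. -0.  0.]
[ 0. -0.  0.]
[-0. -0.  0.]
[[-2.400e-03 -5.000e-04  2.826e-01]
 [-1.000e-04 -8.800e-03 -1.740e-02]
 [ 3.000e-03 -8.800e-03  4.554e-01]
 [ 3.000e-03 -3.500e-03  5.400e-03]
 [ 8.000e-03 -3.500e-03  5.070e-01]
 [-4.000e-04  1.900e-03  7.000e-03]
 [ 6.000e-04  1.900e-03  7.100e-03]
 [ 1.100e-03 -3.800e-03  3.471e-01]] [ 0.0002  0.0001 -0.0003 -0.      0.0001 -0.     -0.0001]
[[-0.1 -0.  -0.   0.   0.   0. ]
 [-0.   0.1  0.   0.  -0.  -0. ]
 [ 0.1 -0.1 -0.   0.  -0.  -0. ]
 [-0.   0.  -0.1 -0.  -0.  -0. ]
 [-0.1  0.   0.  -0.  -0.   0. ]
 [ 0.1 -0.  -0.  -0.  -0.  -0. ]]
```

```bash
cat > ik.py <<'E'
from kin2 import *
x=np.load('kin2.npy')
LO=np.array([-2.86,-.3,-1.38,.06,-1.56,.09,-2.69]);HI=np.array([2.86,2.09,1.24,2.45,4.7,2.05,2.69])
YAW=.157
def orient(psi,dl):
    z=np.array([np.cos(dl)*np.cos(psi),np.cos(dl)*np.sin(psi),-np.sin(dl)])
    xx=np.array([np.sin(dl)*np.cos(psi),np.sin(dl)*np.sin(psi),np.cos(dl)])
    return np.c_[xx,np.cross(z,xx),z]
def hood(xp,yp,z):
    c,s=np.cos(YAW),np.sin(YAW);return np.array([c*xp-s*yp,s*xp+c*yp,z])
def ik(p,M,q0,pref=None,w=.01):
    f=lambda q: np.r_[(fk(q,x)[0]-p)/.001,R.from_matrix(fk(q,x)[1].T@M).as_rotvec()/.003,w*(q-(q0 if pref is None else pref))]
    r=least_squares(f,np.clip(q0,LO+.001,HI-.001),bounds=(LO,HI),max_nfev=60)
    return r.x,np.abs(r.fun[:6]).max()
E
cat > scan.py <<'E'
from ik import *
rng=np.random.default_rng(0)
q0s=[np.array(S[-1]['q'])]+[rng.uniform(np.maximum(LO,-2),np.minimum(HI,4)) for _ in range(6)]
for dl in (-15,0,15,30,45):
  for psi in (0,20,40,60):
    for yp in (-.12,-.04):
        M=orient(np.radians(psi),np.radians(dl))
        # tip 25mm behind front edge; top-surface at lip edge
        ps=[]
        for zu in (.128,.245):
            # tool point where finger top meets edge height
            e=hood(.5065,yp,zu)   # edge point
            tip=e+ M[:,2]*.025 - M[:,0]*.0095
            ps.append(tip-M[:,2]*.014)
        out=[]
        for q0 in q0s:
            q,e=ik(ps[0],M,q0)
            if e<1:
                q2,e2=ik(ps[1],M,q)
                if e2<1:
                    mg=min(np.minimum(q-LO,HI-q).min(),np.minimum(q2-LO,HI-q2).min())
                    zz=[np.array(fk(k,x,True)[2])[[3,5],2].round(2).tolist() for k in (q,q2)]
                    if mg>.03: out.append((round(mg,2),q.round(2).tolist(),zz))
        out.sort(key=lambda a:-a[0])
        for o in out[:2]: print(dl,psi,yp,*o)
E
python3 scan.py
```

```text
-15 40 -0.12 0.07 [0.46, 0.92, 0.2, 2.23, 4.41, 1.98, 1.53] [[0.54, 0.03], [0.64, 0.15]]
-15 40 -0.12 0.06 [1.4, 1.09, -0.63, 2.2, -1.39, 1.28, 1.52] [[0.47, 0.03], [0.58, 0.15]]
-15 60 -0.12 0.32 [1.21, 1.05, -0.54, 1.97, -1.15, 1.48, 1.22] [[0.49, 0.03], [0.58, 0.15]]
-15 60 -0.12 0.2 [0.99, 0.97, -0.31, 1.98, -1.3, 1.65, 1.29] [[0.52, 0.03], [0.61, 0.15]]
-15 60 -0.04 0.25 [1.21, 1.08, -0.61, 2.09, -1.2, 1.36, 1.33] [[0.48, 0.03], [0.58, 0.15]]
-15 60 -0.04 0.14 [0.98, 0.97, -0.4, 2.1, -1.35, 1.53, 1.39] [[0.52, 0.03], [0.61, 0.15]]
0 40 -0.12 0.09 [1.48, 0.85, -0.73, 2.29, -1.4, 1.06, 1.36] [[0.56, 0.12], [0.66, 0.24]]
0 40 -0.12 0.06 [1.99, 1.5, -1.19, 2.28, -0.48, 0.51, 0.74] [[0.29, 0.12], [0.51, 0.24]]
0 60 -0.12 0.37 [1.26, 0.85, -0.58, 2.04, -1.11, 1.31, 1.09] [[0.56, 0.12], [0.64, 0.24]]
0 60 -0.12 0.29 [1.03, 0.77, -0.34, 2.05, -1.24, 1.45, 1.16] [[0.59, 0.12], [0.66, 0.24]]
0 60 -0.04 0.23 [1.25, 0.84, -0.66, 2.17, -1.19, 1.19, 1.19] [[0.57, 0.12], [0.65, 0.24]]
0 60 -0.04 0.2 [1.04, 0.75, -0.45, 2.18, -1.32, 1.33, 1.25] [[0.6, 0.12], [0.67, 0.24]]
15 40 -0.12 0.1 [1.46,
[... 889 characters left out ...]
 [1.1, 0.32, -0.64, 2.23, -1.11, 1.0, 0.78] [[0.7, 0.29], [0.72, 0.41]]
30 60 -0.04 0.21 [0.76, 0.27, -0.28, 2.24, -1.21, 1.08, 0.83] [[0.71, 0.29], [0.73, 0.41]]
45 40 -0.12 0.14 [1.06, 0.06, -0.58, 2.28, -1.08, 0.79, 0.4] [[0.72, 0.37], [0.72, 0.48]]
45 40 -0.12 0.14 [0.61, 0.03, -0.13, 2.3, -1.11, 0.81, 0.41] [[0.73, 0.37], [0.72, 0.48]]
45 60 -0.12 0.36 [1.01, 0.24, -0.53, 2.09, -0.82, 1.0, 0.49] [[0.71, 0.37], [0.72, 0.48]]
45 60 -0.12 0.33 [0.42, 0.19, 0.1, 2.12, -0.95, 1.08, 0.58] [[0.72, 0.37], [0.73, 0.48]]
45 60 -0.04 0.24 [0.95, 0.15, -0.6, 2.2, -0.93, 0.92, 0.46] [[0.72, 0.37], [0.73, 0.48]]
45 60 -0.04 0.23 [0.43, 0.11, -0.06, 2.22, -1.0, 0.97, 0.51] [[0.72, 0.37], [0.73, 0.48]]
```

```bash
cat > scan2.py <<'E'
from ik import *
import itertools
def grid(a,b,c,n=7):
    return np.array([(i,j,k) for i in np.linspace(*a,n) for j in np.linspace(*b,n) for k in np.linspace(*c,n)])
BODY=np.r_[grid((-.0375,.0375),(-.095,.095),(-.056,-.15)),grid((-.05,.05),(-.05,.05),(-.15,-.34)),grid((.045,.105),(-.03,.03),(-.13,-.19),4)]
c,s=np.cos(-YAW),np.sin(-YAW);TH=np.array([[c,-s,0],[s,c,0],[0,0,1]])
def box(P,lo,hi):
    d=np.maximum(np.maximum(lo-P,P-hi),0);return np.linalg.norm(d,axis=1).min()
def cyl(P,cx,cy,r,h):
    return np.hypot(np.maximum(np.hypot(P[:,0]-cx,P[:,1]-cy)-r,0),np.maximum(P[:,2]-h,0)).min()
def clear(p,M,zu,det=False):
    P=BODY@M.T+p;H=P@TH.T
    D=dict(bench=P[:,2].min(),base=box(H,[.5285,-.271,0],[.83,.19,.016]),
    rpost=box(H,[.53,-.275,0],[.58,-.215,.516]),lpost=box(H,[.52,.10,0],[.58,.20,.516]),
    lip1=box(H,[.5065,-.171,zu],[.5505,.089,zu+.012]),lip2=box(H,[.528,-.171,zu],[.5505,.089,zu+.040]),panel=box(H,[.545,-.21,zu],[.56,.12,.55]),
    jar=cyl(P,.485,-.172,.027,.066),counter=cyl(P,.42,-.157,.036,.029),forceps=box(P,[.39,-.09,0],[.51,-.03,.006]),dish=cyl(P,.403,.195,.046,.016),wash=cyl(P,.42,.32,.031,.151))
    if det: return {k:round(v,3) for k,v in D.items()}
    return min(D.values())
def pose(psi,dl,roll,yp,zu,ins=.025):
    M=orient(np.radians(psi),np.radians(dl))@R.from_euler('z',roll,degrees=True).as_matrix()
    up=orient(np.radians(psi),np.radians(dl))[:,0]
    h=.0095*abs(np.cos(np.radians(roll)))+.015*abs(np.sin(np.radians(roll)))
    e=hood(.5065,yp,zu); 
    if dl>=0: tip=e+M[:,2]*ins-up*h
    else: tip=e+hood(ins,0,0)-up*h
    return tip-M[:,2]*.014,M
if __name__=='__main__':
    out=[]
    for psi,dl,roll,yp in itertools.product((20,30,40,50,60),(-15,-5,0,10,20,30,40),(-90,-60,-30,0,30,60,90),(-.14,-.1,-.04,0.02)):
        cs=[clear(*pose(psi,dl,roll,yp,zu-g),zu) for zu,g in ((.134,.006),(.134,0),(.19,0),(.245,0))]
        out.append((min(cs),psi,dl,roll,yp))
    out.sort(reverse=True);n=0
    rng=np.random.default_rng(0)
    q0s=[np.array(S[-1]['q'])]+[np.array([1.2,.6,-.5,2.1,-1.1,1.2,k]) for k in(1,-1,2.2,-2.2)]
    for o in out:
        if o[0]<.008 or n>14: break
        for q0 in q0s:
            a=pose(*o[1:],.128);b=pose(*o[1:],.25)
            q,e=ik(*a,q0); q2,e2=ik(*b,q)
            mg=min(np.minimum(q-LO,HI-q).min(),np.minimum(q2-LO,HI-q2).min())
            if e<1 and e2<1 and mg>.05:
                print(np.round(o,3),round(mg,2),q.round(2),q2.round(2));n+=1;break
E
python3 scan2.py
```

```text
[ 1.8e-02  4.0e+01  3.0e+01  9.0e+01 -1.0e-01] 0.08 [ 1.23  0.23 -0.66  2.37 -1.4   0.87 -0.71] [ 1.29 -0.1  -0.68  2.31 -1.33  1.11 -1.05]
[ 1.8e-02  4.0e+01  3.0e+01 -9.0e+01 -1.0e-01] 0.06 [ 1.21  0.21 -0.65  2.39 -1.42  0.87  2.44] [ 1.27 -0.13 -0.66  2.32 -1.34  1.12  2.09]
[ 1.8e-02  4.0e+01  2.0e+01  9.0e+01 -1.0e-01] 0.08 [ 1.45  0.47 -0.82  2.37 -1.43  0.87 -0.49] [ 1.54  0.04 -0.89  2.35 -1.45  1.15 -0.83]
[ 1.8e-02  4.0e+01  2.0e+01 -9.0e+01 -1.0e-01] 0.07 [ 1.66  0.59 -1.04  2.38 -1.32  0.73  2.61] [ 1.88  0.04 -1.22  2.36 -1.44  1.15  2.31]
[ 1.8e-02  4.0e+01  4.0e+01  3.0e+01 -1.4e-01] 0.17 [ 1.14  0.15 -0.58  2.28 -1.15  0.83  0.04] [ 1.23 -0.11 -0.62  2.19 -1.08  1.08 -0.22]
[ 1.8e-02  3.0e+01  4.0e+01  3.0e+01 -1.4e-01] 0.07 [ 1.14  0.05 -0.61  2.38 -1.34  0.73  0.03] [ 1.14 -0.23 -0.55  2.28 -1.17  0.97 -0.32]
[ 1.7e-02  4.0e+01  3.0e+01  6.0e+01 -1.0e-01] 0.08 [ 1.27  0.24 -0.7   2.37 -1.39  0.86 -0.19] [ 1.32 -0.1  -0.71  2.31 -1.33  1.11 -0.52]
[ 1.7e-02  4.0e+01  4.0e+01  6.0e+01 -1.0e-01] 0.11 [ 1.1   0.09 -0.6   2.34 -1.23  0.8  -0.47] [ 1.13 -0.18 -0.58  2.25
[... 298 characters left out ...]
]
[ 1.3e-02  4.0e+01  0.0e+00  0.0e+00 -1.4e-01] 0.11 [ 1.47  0.84 -0.7   2.26 -1.38  1.1   1.33] [ 1.63  0.52 -0.92  2.31 -1.45  1.18  1.07]
[ 1.3e-02  4.0e+01  4.0e+01  3.0e+01 -1.0e-01] 0.11 [ 1.11  0.09 -0.62  2.34 -1.23  0.8   0.04] [ 1.15 -0.18 -0.6   2.25 -1.13  1.06 -0.25]
[ 1.2e-02  5.0e+01  1.0e+01  6.0e+01 -4.0e-02] 0.11 [ 1.39  0.71 -0.8   2.32 -1.33  0.95  0.16] [ 1.55  0.32 -0.99  2.34 -1.4   1.14 -0.13]
[ 1.1e-02  5.0e+01  2.0e+01  9.0e+01 -4.0e-02] 0.1 [ 1.27  0.46 -0.74  2.35 -1.36  0.94 -0.52] [ 1.37  0.07 -0.82  2.32 -1.39  1.18 -0.83]
[ 1.1e-02  5.0e+01  2.0e+01 -9.0e+01 -4.0e-02] 0.08 [ 1.38  0.49 -0.85  2.36 -1.33  0.89  2.61] [ 1.44  0.05 -0.89  2.34 -1.39  1.19  2.31]
```

```bash
cat > scan3.py <<'E'
from scan2 import *
out=[]
for psi,dl,roll,yp,ins in itertools.product((35,40,45,50,55),(-10,-5,0,5,10,15,20),(0,15,30,45,60,75,90),(-.15,-.13,-.11,-.09,-.06),(.02,.03)):
    cs=[clear(*pose(psi,dl,roll,yp,zu-g,ins),zu) for zu,g in ((.134,.008),(.134,0),(.19,0),(.245,0))]
    out.append((min(cs),psi,dl,roll,yp,ins))
out.sort(reverse=True);n=0;res=[]
q0=np.array([1.2,.6,-.5,2.1,-1.1,1.2,1.])
for o in out:
    if o[0]<.010 or n>40: break
    a=pose(*o[1:5],.126,o[5]);b=pose(*o[1:5],.25,o[5])
    q,e=ik(*a,q0); q2,e2=ik(*b,q)
    mg=min(np.minimum(q-LO,HI-q).min(),np.minimum(q2-LO,HI-q2).min())
    if e<1 and e2<1 and mg>.1:
        res.append((mg,o,q));n+=1
res.sort(key=lambda r:-r[0])
for mg,o,q in res[:25]: print(np.round(o,3).tolist(),round(mg,2),q.round(2))
E
python3 scan3.py
```

```text
[0.012, 50.0, 15.0, 90.0, -0.09, 0.02] 0.19 [ 1.21  0.54 -0.55  2.26 -1.32  1.1  -0.47]
[0.011, 50.0, 10.0, 90.0, -0.09, 0.02] 0.19 [ 1.25  0.64 -0.57  2.25 -1.32  1.13 -0.4 ]
[0.014, 50.0, 20.0, 90.0, -0.09, 0.02] 0.18 [ 1.18  0.45 -0.55  2.27 -1.3   1.06 -0.55]
[0.013, 40.0, 10.0, 0.0, -0.15, 0.02] 0.16 [ 1.56  0.7  -0.8   2.28 -1.3   0.96  1.15]
[0.013, 40.0, 0.0, 0.0, -0.15, 0.02] 0.16 [ 1.55  0.88 -0.75  2.24 -1.31  1.06  1.29]
[0.015, 40.0, 5.0, 0.0, -0.15, 0.02] 0.16 [ 1.56  0.8  -0.78  2.26 -1.3   1.    1.22]
[0.013, 45.0, 15.0, 90.0, -0.11, 0.02] 0.16 [ 1.29  0.54 -0.6   2.29 -1.37  1.05 -0.45]
[0.012, 40.0, 20.0, 15.0, -0.15, 0.02] 0.16 [ 1.45  0.48 -0.74  2.29 -1.32  0.94  0.74]
[0.01, 45.0, 20.0, 90.0, -0.11, 0.03] 0.15 [ 1.26  0.46 -0.62  2.3  -1.36  0.98 -0.53]
[0.014, 45.0, 20.0, 90.0, -0.11, 0.02] 0.15 [ 1.24  0.44 -0.57  2.3  -1.36  1.02 -0.53]
[0.015, 50.0, 15.0, 60.0, -0.06, 0.02] 0.14 [ 1.3   0.57 -0.69  2.31 -1.32  1.    0.07]
[0.014, 50.0, 15.0, 75.0, -0.06, 0.02] 0.14 [ 1.28  0.56 -0.67  2.31 -1.34  1.02 -0.18]
[0.012, 50.0, 15.0, 90.0, -0.06, 0.02] 0.14 [ 1.25
[... 387 characters left out ...]
7]
[0.014, 50.0, 20.0, 90.0, -0.06, 0.02] 0.13 [ 1.21  0.44 -0.62  2.32 -1.34  1.01 -0.53]
[0.013, 40.0, 10.0, 0.0, -0.13, 0.02] 0.13 [ 1.58  0.71 -0.85  2.31 -1.32  0.92  1.17]
[0.016, 45.0, 15.0, 90.0, -0.09, 0.02] 0.13 [ 1.31  0.54 -0.65  2.32 -1.39  1.02 -0.42]
[0.012, 40.0, 20.0, 15.0, -0.13, 0.02] 0.12 [ 1.48  0.48 -0.8   2.33 -1.35  0.9   0.76]
[0.015, 40.0, 5.0, 0.0, -0.13, 0.02] 0.12 [ 1.6   0.82 -0.84  2.29 -1.31  0.95  1.24]
[0.011, 45.0, 20.0, 60.0, -0.09, 0.03] 0.12 [ 1.34  0.48 -0.73  2.33 -1.36  0.92  0.01]
[0.013, 40.0, 0.0, 0.0, -0.13, 0.02] 0.12 [ 1.56  0.9  -0.78  2.27 -1.33  1.02  1.32]
[0.01, 45.0, 20.0, 90.0, -0.09, 0.03] 0.12 [ 1.28  0.46 -0.67  2.33 -1.39  0.95 -0.51]
```

```bash
python3 - <<'E'
from scan2 import *
for a in [(50,15,90,-.09),(40,5,0,-.15),(45,15,60,-.08),(40,5,0,-.12),(30,40,0,-.12),(40,30,20,-.13)]:
    for zu,g in ((.134,.008),(.245,0)): print(a,clear(*pose(*a,zu-g,.02),zu,True))
E
```

```text
(50, 15, 90, -0.09) {'bench': np.float64(0.033), 'base': np.float64(0.058), 'rpost': np.float64(0.042), 'lpost': np.float64(0.189), 'lip1': np.float64(0.012), 'lip2': np.float64(0.027), 'panel': np.float64(0.035), 'jar': np.float64(0.018), 'counter': np.float64(0.02), 'forceps': np.float64(0.027), 'dish': np.float64(0.196), 'wash': np.float64(0.306)}
(50, 15, 90, -0.09) {'bench': np.float64(0.152), 'base': np.float64(0.147), 'rpost': np.float64(0.042), 'lpost': np.float64(0.189), 'lip1': np.float64(0.015), 'lip2': np.float64(0.03), 'panel': np.float64(0.035), 'jar': np.float64(0.099), 'counter': np.float64(0.134), 'forceps': np.float64(0.146), 'dish': np.float64(0.238), 'wash': np.float64(0.328)}
(40, 5, 0, -0.15) {'bench': np.float64(0.079), 'base': np.float64(0.07), 'rpost': np.float64(0.015), 'lpost': np.float64(0.219), 'lip1': np.float64(0.04), 'lip2': np.float64(0.055), 'panel': np.float64(0.05), 'jar': np.float64(0.019), 'counter': np.float64(0.05), 'forceps': np.float64(0.078), 'dish': np.float64(0.193), 'wash': np.float64(0.316)}
(40, 5, 0, -0.15) {'bench': np.float64(0.198),
[... 2418 characters left out ...]
0, 20, -0.13) {'bench': np.float64(0.08), 'base': np.float64(0.084), 'rpost': np.float64(0.013), 'lpost': np.float64(0.185), 'lip1': np.float64(0.023), 'lip2': np.float64(0.036), 'panel': np.float64(0.039), 'jar': np.float64(0.014), 'counter': np.float64(0.071), 'forceps': np.float64(0.095), 'dish': np.float64(0.195), 'wash': np.float64(0.292)}
(40, 30, 20, -0.13) {'bench': np.float64(0.199), 'base': np.float64(0.191), 'rpost': np.float64(0.013), 'lpost': np.float64(0.185), 'lip1': np.float64(0.026), 'lip2': np.float64(0.036), 'panel': np.float64(0.039), 'jar': np.float64(0.133), 'counter': np.float64(0.177), 'forceps': np.float64(0.206), 'dish': np.float64(0.284), 'wash': np.float64(0.311)}
```

```bash
python3 kin2.py | tail -6; cat > plan.py <<'E'
# rows from current state to target pose; straight line with constant twist in n rows, nominal
from scan2 import *
import sys
def slerp_rows(p0,M0,p1,M1,n):
    rv=R.from_matrix(M0.T@M1).as_rotvec()
    rows=[];P,M=p0,M0
    for k in range(1,n+1):
        Pn=p0+(p1-p0)*k/n; Mn=M0@R.from_rotvec(rv*k/n).as_matrix()
        rows.append([(M.T@(Pn-P)*1000).round(0).astype(int).tolist(),np.degrees(R.from_matrix(M.T@Mn).as_rotvec()).round(1).tolist(),1])
        P,M=Pn,Mn
    return rows
def simulate(q,p0,M0,p1,M1,n):
    rv=R.from_matrix(M0.T@M1).as_rotvec()
    for k in range(1,n+1):
        Mn=M0@R.from_rotvec(rv*k/n).as_matrix();Pn=p0+(p1-p0)*k/n
        q,e=ik(Pn,Mn,q,w=.3)
        print(k,'err',round(e,1),q.round(2),'mg',np.minimum(q-LO,HI-q).min().round(2),'clr',round(clear(Pn,Mn,.134),3))
    return q
E
python3 - <<'E'
from plan import *
fin,M1=pose(40,5,0,-.11,.126,.02)
pre=fin+hood(-.05,-.06,0)
pre2=pre+[0,0,.12]
s=S[-1];q=np.array(s['q']);p0,M0=fk(q,x)
print(fin,pre)
q=simulate(q,p0,M0,pre2,M1,8)
q=simulate(q,pre2,M1,pre,M1,3)
q=simulate(q,pre,M1,fin,M1,3)
q=simulate(q,fin,M1,fin+[0,0,.12],M1,4)
print(np.degrees(R.from_matrix(M0.T@M1).as_rotvec()),pre2-p0)
E
```

```text
[[-0.1 -0.  -0.   0.   0.   0. ]
 [-0.   0.1  0.   0.  -0.  -0. ]
 [ 0.1 -0.1 -0.   0.  -0.  -0. ]
 [-0.   0.  -0.1 -0.  -0.  -0. ]
 [-0.1  0.   0.  -0.  -0.   0. ]
 [ 0.1 -0.  -0.  -0.  -0.  -0. ]]
[ 0.5214141  -0.02614303  0.11601322] [ 0.48141041 -0.09322287  0.11601322]
1 err 0.0 [ 1.52  0.42 -0.32  1.47 -0.91  1.65  0.35] mg 0.4 clr 0.316
2 err 0.0 [ 1.54  0.36 -0.34  1.62 -0.97  1.61  0.43] mg 0.44 clr 0.279
3 err 0.0 [ 1.54  0.31 -0.37  1.77 -1.03  1.57  0.51] mg 0.48 clr 0.244
4 err 0.0 [ 1.54  0.28 -0.4   1.9  -1.09  1.54  0.59] mg 0.47 clr 0.209
5 err 0.0 [ 1.53  0.26 -0.43  2.02 -1.16  1.51  0.67] mg 0.4 clr 0.173
6 err 0.0 [ 1.51  0.25 -0.46  2.13 -1.23  1.47  0.77] mg 0.32 clr 0.135
7 err 0.0 [ 1.49  0.26 -0.51  2.23 -1.31  1.43  0.87] mg 0.22 clr 0.096
8 err 0.0 [ 1.45  0.3  -0.55  2.32 -1.4   1.39  0.99] mg 0.13 clr 0.065
1 err 0.0 [ 1.43  0.42 -0.53  2.32 -1.38  1.34  1.09] mg 0.13 clr 0.065
2 err 0.0 [ 1.41  0.53 -0.5   2.31 -1.36  1.3   1.17] mg 0.14 clr 0.058
3 err 0.0 [ 1.39  0.64 -0.47  2.29 -1.34  1.26  1.26] mg 0.16 clr 0.018
1 err 0.0 [ 1.36  0.65 -0.51  2.31 -1.4   1.22  1.28] mg 0.14 clr 0.018
2 err 0.0 [ 1.33  0.65 -0.54  2.32 -1.46  1.18  1.31] mg 0.1 clr 0.019
3 err 0.0 [ 1.3   0.66 -0.58  2.34 -1.52  1.14  1.34] mg 0.04 clr 0.015
1 err 0.0 [ 1.32  0.57 -0.61  2.36 -1.53  1.17  1.27] mg 0.03 clr 0.015
2 err 0.0 [ 1.34  0.47 -0.63  2.37 -1.54  1.19  1.19] mg 0.02 clr 0.015
3 err 0.0 [ 1.36  0.38 -0.66  2.37 -1.56  1.23  1.11] mg 0.0 clr 0.015
4 err 0.0 [ 1.42  0.29 -0.73  2.37 -1.56  1.25  1.03] mg 0.0 clr 0.015
[ 4.73250296 25.61066008 -2.7025706 ] [ 0.07104651  0.42494882 -0.14549831]
```

```bash
python3 - <<'E'
from plan import *
for a in [(45,5,0,-.13),(45,8,0,-.14),(48,10,0,-.14),(45,12,15,-.14)]:
    fin,M1=pose(*a,.126,.02)
    print(a,[clear(fin+[0,0,h],M1,.134+max(0,h-.008),True) for h in (0,.12)])
    pre=fin+hood(-.05,-.06,0);pre2=pre+[0,0,.12]
    q=np.array(S[-1]['q']);p0,M0=fk(q,x)
    for A,B,Ma,n in ((p0,pre2,M0,8),(pre2,pre,M1,3),(pre,fin,M1,3),(fin,fin+[0,0,.12],M1,4)):
        rv=R.from_matrix(Ma.T@M1).as_rotvec()
        for k in range(1,n+1):
            q,e=ik(A+(B-A)*k/n,Ma@R.from_rotvec(rv*k/n).as_matrix(),q,w=.3)
        print(q.round(2),np.minimum(q-LO,HI-q).min().round(2),round(e,1))
E
```

```text
(45, 5, 0, -0.13) [{'bench': np.float64(0.079), 'base': np.float64(0.068), 'rpost': np.float64(0.006), 'lpost': np.float64(0.211), 'lip1': np.float64(0.024), 'lip2': np.float64(0.043), 'panel': np.float64(0.032), 'jar': np.float64(0.018), 'counter': np.float64(0.05), 'forceps': np.float64(0.078), 'dish': np.float64(0.182), 'wash': np.float64(0.305)}, {'bench': np.float64(0.199), 'base': np.float64(0.188), 'rpost': np.float64(0.006), 'lpost': np.float64(0.211), 'lip1': np.float64(0.025), 'lip2': np.float64(0.043), 'panel': np.float64(0.032), 'jar': np.float64(0.134), 'counter': np.float64(0.17), 'forceps': np.float64(0.196), 'dish': np.float64(0.253), 'wash': np.float64(0.314)}]
[ 1.44  0.38 -0.54  2.21 -1.29  1.42  0.94] 0.24 0.0
[ 1.39  0.68 -0.47  2.18 -1.22  1.3   1.17] 0.27 0.0
[ 1.31  0.69 -0.56  2.24 -1.37  1.18  1.23] 0.19 0.0
[ 1.37  0.36 -0.65  2.27 -1.43  1.3   0.97] 0.13 0.0
(45, 8, 0, -0.14) [{'bench': np.float64(0.086), 'base': np.float64(0.071), 'rpost': np.float64(0.005), 'lpost': np.float64(0.218), 'lip1': np.float64(0.03), 'lip2': np.float64(0.045), 'panel': np.float
[... 1792 characters left out ...]
loat64(0.038), 'jar': np.float64(0.006), 'counter': np.float64(0.055), 'forceps': np.float64(0.079), 'dish': np.float64(0.199), 'wash': np.float64(0.315)}, {'bench': np.float64(0.184), 'base': np.float64(0.17), 'rpost': np.float64(0.004), 'lpost': np.float64(0.218), 'lip1': np.float64(0.032), 'lip2': np.float64(0.045), 'panel': np.float64(0.038), 'jar': np.float64(0.12), 'counter': np.float64(0.173), 'forceps': np.float64(0.193), 'dish': np.float64(0.278), 'wash': np.float64(0.325)}]
[ 1.41  0.3  -0.51  2.19 -1.24  1.39  0.59] 0.26 0.0
[ 1.37  0.59 -0.46  2.18 -1.19  1.25  0.82] 0.27 0.0
[ 1.29  0.58 -0.55  2.24 -1.34  1.12  0.86] 0.21 0.0
[ 1.34  0.26 -0.61  2.25 -1.37  1.27  0.6 ] 0.19 0.0
```

```bash
python3 - <<'E'
from h import *
from scan2 import TH,clear,pose,hood
for n in ['scene','side']:
    z=np.load(n+'0.npz');d=z['d'];T=c2w(n);v,u=np.nonzero(d>0)
    H=pix2w(n,np.c_[u,v],d[v,u],T)@TH.T
    for lab,y0,y1 in (('right',-.32,-.2),('left',.13,.22)):
        for zl,zh in ((.06,.15),(.3,.4),(.45,.5),(.505,.53)):
            m=(H[:,2]>zl)&(H[:,2]<zh)&(H[:,1]>y0)&(H[:,1]<y1)&(H[:,0]>.45)&(H[:,0]<.62)
            if m.sum()>15: print(n,lab,zl,m.sum(),'x',np.percentile(H[m,0],[1,10,50,99]).round(3),'y',np.percentile(H[m,1],[1,50,99]).round(3))
for a in [(42,8,0,-.13),(40,8,0,-.14)]:
    for i in (.017,.02): print(a,i,clear(*pose(*a,.126,i),.134,True))
E
```

```text
scene right 0.06 326 x [0.45  0.454 0.538 0.618] y [-0.275 -0.248 -0.206]
scene right 0.3 274 x [0.538 0.538 0.552 0.618] y [-0.258 -0.253 -0.207]
scene right 0.45 147 x [0.538 0.538 0.543 0.567] y [-0.258 -0.257 -0.234]
scene right 0.505 583 x [0.538 0.539 0.552 0.568] y [-0.257 -0.224 -0.201]
scene left 0.06 428 x [0.451 0.459 0.483 0.592] y [0.139 0.204 0.22 ]
scene left 0.3 320 x [0.539 0.54  0.549 0.618] y [0.14  0.142 0.164]
scene left 0.45 68 x [0.538 0.539 0.539 0.545] y [0.141 0.145 0.165]
scene left 0.505 218 x [0.538 0.54  0.553 0.57 ] y [0.131 0.143 0.163]
side right 0.06 458 x [0.451 0.457 0.55  0.62 ] y [-0.271 -0.241 -0.21 ]
side right 0.3 879 x [0.54  0.541 0.556 0.597] y [-0.254 -0.232 -0.224]
side right 0.45 186 x [0.54  0.54  0.543 0.555] y [-0.254 -0.232 -0.227]
side right 0.505 351 x [0.54  0.541 0.554 0.571] y [-0.252 -0.23  -0.201]
side left 0.06 1102 x [0.459 0.541 0.577 0.619] y [0.148 0.159 0.214]
side left 0.3 1250 x [0.54  0.54  0.555 0.618] y [0.148 0.169 0.171]
side left 0.45 750 x [0.54  0.54  0.551 0.569] y [0.147 0.169 0.171]
side left 0.505 625 x [0.
[... 768 characters left out ...]
.14) 0.017 {'bench': np.float64(0.087), 'base': np.float64(0.075), 'rpost': np.float64(0.016), 'lpost': np.float64(0.211), 'lip1': np.float64(0.035), 'lip2': np.float64(0.051), 'panel': np.float64(0.048), 'jar': np.float64(0.023), 'counter': np.float64(0.059), 'forceps': np.float64(0.081), 'dish': np.float64(0.188), 'wash': np.float64(0.307)}
(40, 8, 0, -0.14) 0.02 {'bench': np.float64(0.086), 'base': np.float64(0.074), 'rpost': np.float64(0.014), 'lpost': np.float64(0.208), 'lip1': np.float64(0.032), 'lip2': np.float64(0.048), 'panel': np.float64(0.045), 'jar': np.float64(0.023), 'counter': np.float64(0.058), 'forceps': np.float64(0.08), 'dish': np.float64(0.186), 'wash': np.float64(0.305)}
```

```bash
cat > nxt.py <<'E'
from plan import *
from h import ctrl
import sys
fin,M1=pose(43,8,0,-.13,.126,.02)
pre=fin+hood(-.05,-.06,0);pre2=pre+[0,0,.12]
def go(target,n):
    s=ctrl.get_state();p0=s['position'];M0=R.from_rotvec(s['tool_rot']).as_matrix()
    rows=slerp_rows(p0,M0,target,M1,n)
    print('dist',(target-p0).round(4),'ang',np.degrees(R.from_matrix(M0.T@M1).as_rotvec()).round(2))
    for r in rows[::max(1,n//3)]: print(r)
    q=simulate(s['joint_positions'],p0,M0,target,M1,min(n,6))
E
python3 -c "
from nxt import *
print(fin,pre);go(pre2,14)"
```

```text
[ 0.52397517 -0.04605642  0.11575741] [ 0.48397148 -0.11313626  0.11575741]
dist [ 0.0737  0.405  -0.1458] ang [ 7.5  22.56 -3.82]
[[1, -21, 23], [0.5, 1.6, -0.3], 1]
[[-1, -20, 24], [0.5, 1.6, -0.3], 1]
[[-3, -19, 25], [0.5, 1.6, -0.3], 1]
[[-6, -18, 25], [0.5, 1.6, -0.3], 1]
1 err 0.0 [ 1.52  0.41 -0.33  1.5  -0.91  1.64  0.37] mg 0.41 clr 0.305
2 err 0.0 [ 1.53  0.34 -0.36  1.69 -0.98  1.59  0.47] mg 0.46 clr 0.26
3 err 0.0 [ 1.53  0.3  -0.4   1.85 -1.05  1.55  0.56] mg 0.5 clr 0.213
4 err 0.0 [ 1.51  0.28 -0.44  2.   -1.13  1.5   0.67] mg 0.43 clr 0.164
5 err 0.0 [ 1.48  0.28 -0.48  2.13 -1.21  1.45  0.78] mg 0.32 clr 0.113
6 err 0.0 [ 1.44  0.32 -0.54  2.24 -1.31  1.39  0.91] mg 0.21 clr 0.061
```

Emit:
arm_command(motion=[[[1, -21, 23], [0.5, 1.6, -0.3], 1], [[0, -21, 23], [0.5, 1.6, -0.3], 1], [[0, -20, 24], [0.5, 1.6, -0.3], 1], [[0, -20, 24], [0.5, 1.6, -0.3], 1], [[-1, -20, 24], [0.5, 1.6, -0.3], 1], [[-2, -20, 24], [0.5, 1.6, -0.3], 1], [[-2, -20, 24], [0.5, 1.6, -0.3], 1], [[-2, -19, 25], [0.5, 1.6, -0.3], 1]])

```text
time: 3.18
position: [0.4486, -0.2807, 0.2953]
tool_rot: [-2.131, -0.748, -1.537]
ft_force: [-0.7, -0.3, -0.8]
grip_width: 0.004
```

```bash
python3 log.py; python3 kin2.py | tail -1;  python3 -c "
from nxt import *
go(pre2,6)"
```

```text
t 3.18 q [ 1.528  0.271 -0.414  1.935 -1.084  1.527  0.613] p [ 0.4486 -0.2807  0.2953] z [ 0.733  0.606 -0.31 ] x [0.249 0.186 0.951] F [-0.7 -0.3 -0.8] 0.004225362196556309
 [-0.1 -0.   0.  -0.   0.   0. ]]
dist [ 0.0353  0.1676 -0.0596] ang [ 3.4  10.05 -1.67]
[[-3, -18, 24], [0.6, 1.7, -0.3], 1]
[[-4, -17, 24], [0.6, 1.7, -0.3], 1]
[[-5, -17, 25], [0.6, 1.7, -0.3], 1]
1 err 0.0 [ 1.52  0.26 -0.43  1.99 -1.12  1.51  0.66] mg 0.44 clr 0.17
2 err 0.0 [ 1.51  0.26 -0.45  2.05 -1.15  1.49  0.7 ] mg 0.4 clr 0.149
3 err 0.0 [ 1.5   0.26 -0.47  2.1  -1.19  1.47  0.75] mg 0.35 clr 0.127
4 err 0.0 [ 1.48  0.27 -0.49  2.15 -1.23  1.45  0.8 ] mg 0.3 clr 0.106
5 err 0.0 [ 1.47  0.29 -0.51  2.2  -1.26  1.42  0.86] mg 0.25 clr 0.082
6 err 0.0 [ 1.45  0.31 -0.54  2.24 -1.31  1.4   0.91] mg 0.21 clr 0.061
```

My simulated IK matches the controller. Carrying on.

Emit:
arm_command(motion=[[[-3, -18, 24], [0.6, 1.7, -0.3], 1], [[-4, -18, 24], [0.6, 1.7, -0.3], 1], [[-4, -17, 24], [0.6, 1.7, -0.3], 1], [[-4, -17, 24], [0.6, 1.7, -0.3], 1], [[-5, -17, 25], [0.6, 1.7, -0.3], 1], [[-5, -17, 25], [0.6, 1.7, -0.3], 1], [[0, 0, 0], [0, 0, 0], 1]])

```text
time: 3.77
position: [0.4813, -0.1068, 0.2358]
tool_rot: [-1.908, -0.761, -1.663]
ft_force: [-1.4, 1.3, -0.5]
grip_width: 0.01
```

```bash
python3 log.py; python3 -c "
from nxt import *
go(pre,6)
from h import *
for n in ['side','wrist','scene']:
    p,d=optics.get_image(n);cv2.imwrite(f'pics/{n}1.png',p)
"
```

```text
t 3.77 q [ 1.445  0.307 -0.543  2.247 -1.302  1.405  0.913] p [ 0.4813 -0.1068  0.2358] z [ 0.715  0.686 -0.135] x [0.101 0.09  0.991] F [-1.4  1.3 -0.5] 0.010310094437369782
dist [ 0.0026 -0.0063 -0.1201] ang [-0.78 -0.23 -0.17]
[[-20, 1, 2], [-0.1, -0.0, -0.0], 1]
[[-20, 1, 2], [-0.1, -0.0, -0.0], 1]
[[-20, 1, 2], [-0.1, -0.0, -0.0], 1]
1 err 0.0 [ 1.44  0.36 -0.53  2.25 -1.29  1.38  0.95] mg 0.2 clr 0.06
2 err 0.0 [ 1.43  0.41 -0.52  2.25 -1.28  1.35  1.  ] mg 0.2 clr 0.06
3 err 0.0 [ 1.42  0.46 -0.51  2.24 -1.27  1.33  1.04] mg 0.21 clr 0.06
4 err 0.0 [ 1.41  0.51 -0.5   2.24 -1.26  1.3   1.08] mg 0.21 clr 0.06
5 err 0.0 [ 1.4   0.57 -0.49  2.23 -1.26  1.28  1.11] mg 0.22 clr 0.04
6 err 0.0 [ 1.39  0.62 -0.47  2.22 -1.25  1.26  1.15] mg 0.23 clr 0.02
```

View pics/side1.png

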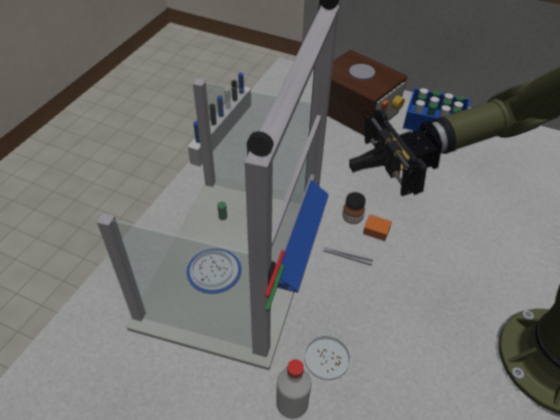

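View pics/wrist1.png

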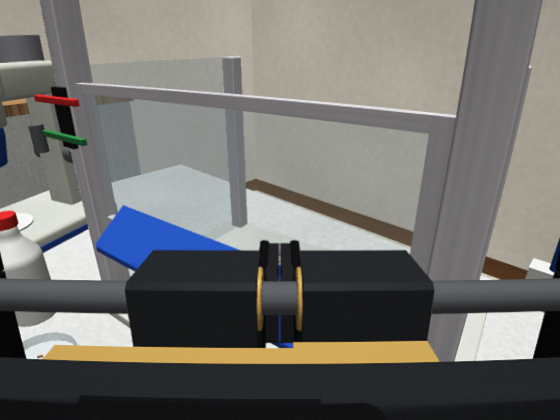

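View pics/scene1.png

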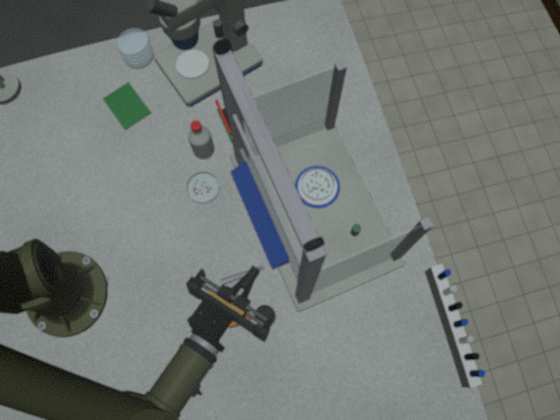

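The side view has the gripper at (400,155) with the fingers closed and pointing at the hood. In the scene view the fingertips are at (258,268) and the lip's right end is at (285,262). Both are clear of the jar and counter, so I lower the arm.

Emit:
arm_command(motion=[[[-20, 1, 2], [-0.1, 0, 0], 1], [[-20, 1, 2], [-0.1, 0, 0], 1], [[-20, 1, 2], [-0.1, 0, 0], 1], [[-20, 1, 2], [-0.1, 0, 0], 1], [[-20, 1, 2], [-0.1, 0, 0], 1], [[-16, 1, 2], [-0.2, 0, 0], 1], [[0, 0, 0], [0, 0, 0], 1]])

```text
time: 4.5
position: [0.484, -0.1233, 0.1192]
tool_rot: [-1.928, -0.747, -1.678]
ft_force: [-0.3, 0.4, 0.1]
grip_width: 0.003
```

```bash
python3 log.py; python3 -c "
from nxt import *
go(fin,5)
from h import *
for n in ['side','scene']:
    p,d=optics.get_image(n);cv2.imwrite(f'pics/{n}2.png',p[100:330,160:520].repeat(2,0).repeat(2,1))
"
```

```text
t 4.5 q [ 1.406  0.609 -0.476  2.22  -1.252  1.264  1.144] p [ 0.484  -0.1233  0.1192] z [ 0.732  0.667 -0.138] x [0.102 0.094 0.99 ] F [-0.3  0.4  0.1] 0.0028039559408532446
dist [ 0.04    0.0772 -0.0034] ang [ 0.66 -0.06 -0.05]
[[2, -6, 16], [0.1, -0.0, -0.0], 1]
[[2, -6, 16], [0.1, -0.0, -0.0], 1]
[[2, -6, 16], [0.1, -0.0, -0.0], 1]
[[2, -6, 16], [0.1, -0.0, -0.0], 1]
[[2, -6, 16], [0.1, -0.0, -0.0], 1]
1 err 0.0 [ 1.39  0.61 -0.49  2.23 -1.28  1.24  1.15] mg 0.22 clr 0.023
2 err 0.0 [ 1.37  0.61 -0.51  2.24 -1.31  1.22  1.17] mg 0.21 clr 0.022
3 err 0.0 [ 1.35  0.62 -0.53  2.26 -1.34  1.19  1.18] mg 0.19 clr 0.022
4 err 0.0 [ 1.34  0.62 -0.55  2.27 -1.37  1.16  1.2 ] mg 0.18 clr 0.019
5 err 0.0 [ 1.32  0.62 -0.57  2.28 -1.4   1.14  1.21] mg 0.16 clr 0.008
```

View pics/side2.png

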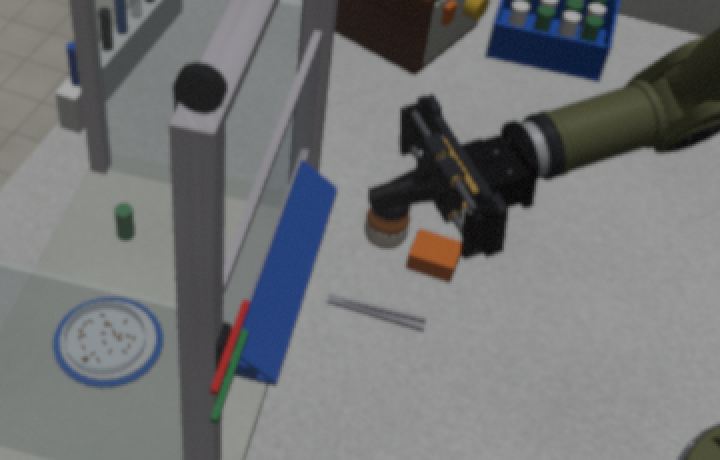

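View pics/scene2.png

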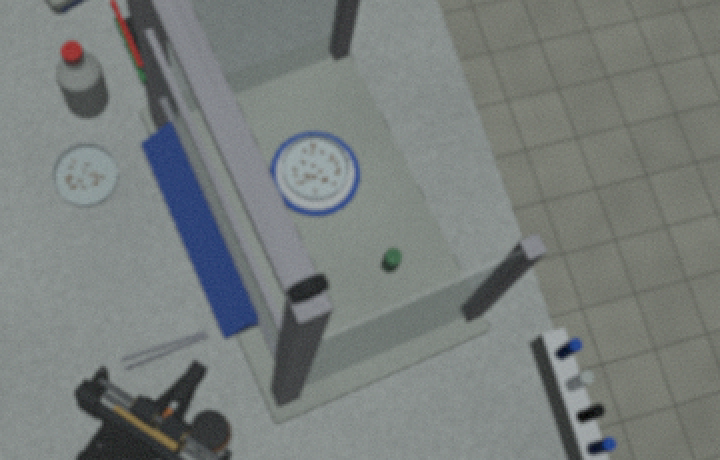

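```bash
python3 - <<'E'
from h import *
s=ctrl.get_state();M=R.from_rotvec(s['tool_rot']).as_matrix()
for n in ['scene','side']:
    p,d=optics.get_image(n);v,u=np.nonzero(d>0);P=pix2w(n,np.c_[u,v],d[v,u],c2w(n))
    L=(P-s['position'])@M
    for a in np.arange(-.06,.03,.01):
        m=(L[:,2]>a)&(L[:,2]<a+.01)&(abs(L[:,1])<.05)&(abs(L[:,0])<.04)
        if m.sum()>3: print(n,round(a,2),m.sum(),'x',np.percentile(L[m,0],[2,50,98]).round(4),'y',np.percentile(L[m,1],[2,98]).round(4),'zw max',np.percentile(P[m,2],98).round(4))
E
```

```text
scene -0.06 57 x [-0.0054  0.0128  0.0166] y [-0.0266  0.0268] zw max 0.146
scene -0.05 56 x [-0.0096  0.01    0.0147] y [-0.0161  0.0179] zw max 0.1431
scene -0.04 63 x [-0.0043  0.0096  0.0135] y [-0.0142  0.0158] zw max 0.1399
scene -0.03 49 x [-0.0044  0.0099  0.013 ] y [-0.0123  0.0113] zw max 0.1386
scene -0.02 42 x [-0.0004  0.0091  0.0139] y [-0.0113  0.0092] zw max 0.1375
scene -0.01 42 x [-0.0059  0.0091  0.013 ] y [-0.0102  0.0076] zw max 0.1354
scene 0.0 38 x [-0.0071  0.0093  0.0147] y [-0.0105  0.0073] zw max 0.136
scene 0.01 5 x [0.0079 0.0093 0.0102] y [-0.0059  0.005 ] zw max 0.1305
side -0.06 230 x [-0.0301  0.0129  0.0385] y [-0.0341  0.0262] zw max 0.168
side -0.05 89 x [-0.0085  0.0078  0.015 ] y [-0.0231  0.0136] zw max 0.1433
side -0.04 75 x [-0.0099  0.0093  0.0132] y [-0.0201  0.0113] zw max 0.1394
side -0.03 72 x [-0.009   0.0091  0.0133] y [-0.0184  0.0096] zw max 0.1385
side -0.02 66 x [-0.0084  0.0083  0.0142] y [-0.0162  0.0072] zw max 0.1379
side -0.01 57 x [-0.0089  0.0071  0.0136] y [-0.0134  0.0052] zw max 0.1358
side 0.0 57 x [-0.0095  0.0085  0.0129] y [-0.0143  0.0063] zw max 0.1341
side 0.01 43 x [-0.0103  0.0057  0.0148] y [-0.0127  0.0051] zw max 0.135
```

Emit:
arm_command(motion=[[[-2, -6, 16], [0.1, 0, 0], 1], [[2, -6, 16], [0.1, 0, 0], 1], [[2, -6, 16], [0.1, 0, 0], 1], [[0, 0, 0], [0, 0, 0], 1]])

```text
time: 5.03
position: [0.5072, -0.072, 0.1184]
tool_rot: [-1.916, -0.761, -1.674]
ft_force: [-0.2, -0.5, -0.1]
grip_width: 0.008
```

```bash
python3 log.py; python3 -c "
from nxt import *
go(fin,3)"
```

```text
t 5.03 q [ 1.352  0.609 -0.54   2.27  -1.344  1.19   1.191] p [ 0.5072 -0.072   0.1184] z [ 0.723  0.677 -0.135] x [0.096 0.095 0.991] F [-0.2 -0.5 -0.1] 0.008472035135945633
dist [ 0.0168  0.0259 -0.0026] ang [-0.12 -0.23  0.21]
[[0, -2, 10], [-0.0, -0.1, 0.1], 1]
[[1, -2, 10], [-0.0, -0.1, 0.1], 1]
[[1, -3, 10], [-0.0, -0.1, 0.1], 1]
1 err 0.0 [ 1.34  0.62 -0.55  2.27 -1.36  1.17  1.2 ] mg 0.18 clr 0.022
2 err 0.0 [ 1.33  0.62 -0.56  2.28 -1.38  1.16  1.21] mg 0.17 clr 0.015
3 err 0.0 [ 1.32  0.62 -0.57  2.28 -1.4   1.14  1.21] mg 0.16 clr 0.008
```

Emit:
arm_command(motion=[[[-1, -2, 10], [0, 0, 0], 1], [[0, -2, 10], [0, 0, 0], 1], [[1, -3, 10], [0, 0, 0], 1], [[0, 0, 0], [0, 0, 0], 1]])

```text
time: 5.37
position: [0.5243, -0.0477, 0.1132]
tool_rot: [-1.917, -0.758, -1.675]
ft_force: [-0.6, 0.9, -0.7]
grip_width: 0.008
```

```bash
python3 log.py; python3 -c "
from nxt import *
go(fin,1)
from h import *
for n in ['side','wrist']:
    p,d=optics.get_image(n);cv2.imwrite(f'pics/{n}3.png',p[100:330,160:520].repeat(2,0).repeat(2,1) if n=='side' else p)
"
```

```text
t 5.37 q [ 1.315  0.629 -0.574  2.284 -1.407  1.138  1.226] p [ 0.5243 -0.0477  0.1132] z [ 0.725  0.676 -0.135] x [0.098 0.094 0.991] F [-0.6  0.9 -0.7] 0.008216805346531509
dist [-0.0004  0.0017  0.0026] ang [-0.   -0.22  0.11]
[[3, -1, 1], [-0.0, -0.2, 0.1], 1]
1 err 0.0 [ 1.32  0.62 -0.57  2.28 -1.4   1.14  1.21] mg 0.16 clr 0.008
```

View pics/side3.png

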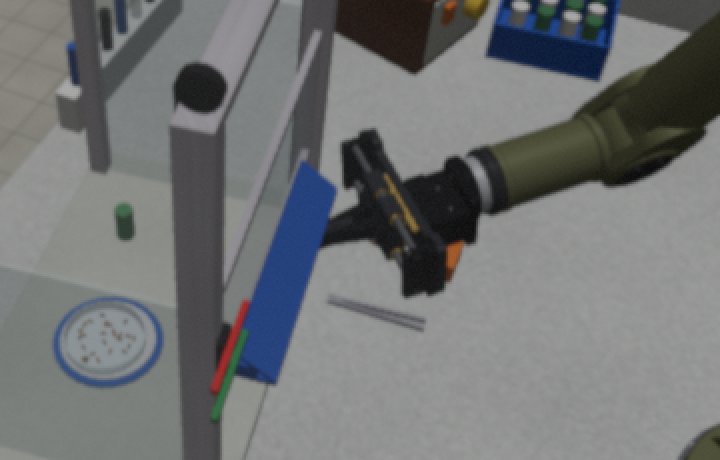

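View pics/wrist3.png

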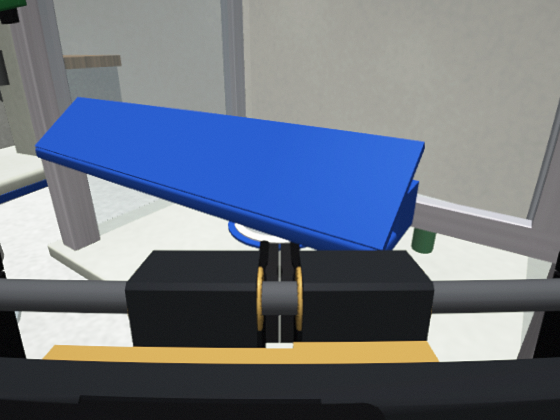

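The fingers are inside the lip's front edge: in the wrist view they sit at column 280, and the lip's right end is near 385. I push straight up slowly.

Emit:
arm_command(motion=[[[6, 0, -1], [0, 0, 0], 1], [[6, 0, -1], [0, 0, 0], 1], [[6, 0, -1], [0, 0, 0], 1], [[6, 0, -1], [0, 0, 0], 1], [[6, 0, -1], [0, 0, 0], 1], [[6, 0, -1], [0, 0, 0], 1]])

```text
time: 5.97
position: [0.5232, -0.0508, 0.1497]
tool_rot: [-1.922, -0.756, -1.675]
ft_force: [1.6, 0.3, -3.2]
grip_width: 0.002
```

```bash
python3 log.py; cat > meas.py <<'E'
from h import *
from scan2 import TH
import sys
W={'scene':((225,140,300,280),(205,90,240,150)),'side':((270,90,345,300),(250,180,295,315))}
def run(tag):
  for n in ['side','scene']:
    p,d=optics.get_image(n);cv2.imwrite(f'pics/{n}{tag}.png',p[100:330,160:520].repeat(2,0).repeat(2,1))
    hsv=cv2.cvtColor(p,cv2.COLOR_BGR2HSV)
    for nm,lo,hi,w in (('lip',(105,120,40),(130,255,255),W[n][0]),('green',(45,100,40),(85,255,255),W[n][1]),('red',(0,120,60),(8,255,255),W[n][1])):
        m=(cv2.inRange(hsv,lo,hi)>0)&(d>0);k=np.zeros_like(m);k[w[1]:w[3],w[0]:w[2]]=1;v,u=np.nonzero(m&k)
        if len(u)<8: continue
        P=pix2w(n,np.c_[u,v],d[v,u],c2w(n))
        if nm=='lip':
            H=P@TH.T; m=(H[:,2]>.12)&(H[:,0]<.56); H=H[m]
            # fit slope plane z=a x+b, evaluate at panel x (max x) and at front
            s=H[:,0]>.512
            a=np.polyfit(H[s,0],H[s,2],1)
            print(n,'lip n',len(H),'front x',np.percentile(H[:,0],1).round(4),'min z',np.percentile(H[:,2],1).round(4),'slope',a[0].round(3),'zfront(edge top)',np.polyval(a,.5065).round(4),'underside est',(np.polyval(a,.5065)-.008).round(4),'top',np.percentile(H[:,2],99).round(4))
        else: print(n,nm,len(P),np.percentile(P[:,2],[5,50,95]).round(4))
if __name__=='__main__': run(sys.argv[1])
E
python3 meas.py 4; python3 - <<'E'
import sys;sys.path.insert(0,'.')
from h import *
from scan2 import TH
for n in ['side','scene']:
    H=np.load(n+'lip.npy')@TH.T
    s=H[:,0]>.512;a=np.polyfit(H[s,0],H[s,2],1);print('initial',n,np.polyval(a,.5065)-.008,np.percentile(H[:,2],99),np.percentile(H[:,2],1))
E
```

```text
t 5.97 q [ 1.339  0.522 -0.599  2.297 -1.416  1.175  1.143] p [ 0.5232 -0.0508  0.1497] z [ 0.727  0.673 -0.137] x [0.099 0.095 0.991] F [ 1.6  0.3 -3.2] 0.0022292466204907537
side lip n 2383 front x 0.5067 min z 0.1686 slope 0.74 zfront(edge top) 0.1703 underside est 0.1623 top 0.2008
side green 144 [0.2438 0.2456 0.2475]
side red 175 [0.2808 0.2854 0.2873]
scene lip n 2013 front x 0.5059 min z 0.1704 slope 0.725 zfront(edge top) 0.1735 underside est 0.1655 top 0.2027
scene green 8 [0.2411 0.2439 0.2476]
scene red 80 [0.2808 0.2845 0.2877]
initial side 0.13397262222271442 0.17265578355121136 0.14146809120972434
initial scene 0.13544489868583204 0.17328109697314148 0.1414328782391429
```

Contact confirmed (Fz about -3 N), and the lip is rising with the fingers.

Emit:
arm_command(motion=[[[7, 0, -1], [0, 0, 0], 1], [[7, 0, -1], [0, 0, 0], 1], [[7, 0, -1], [0, 0, 0], 1], [[7, 0, -1], [0, 0, 0], 1], [[7, 0, -1], [0, 0, 0], 1], [[7, 0, -1], [0, 0, 0], 1], [[7, 0, -1], [0, 0, 0], 1], [[7, 0, -1], [0, 0, 0], 1]])

```text
time: 6.73
position: [0.523, -0.0508, 0.2065]
tool_rot: [-1.921, -0.756, -1.675]
ft_force: [1.9, 0.7, -3.6]
grip_width: 0.006
```

```bash
python3 log.py;python3 meas.py 5
```

```text
t 6.73 q [ 1.372  0.362 -0.638  2.303 -1.435  1.242  1.01 ] p [ 0.523  -0.0508  0.2065] z [ 0.727  0.673 -0.137] x [0.099 0.095 0.991] F [ 1.9  0.7 -3.6] 0.006328642468941097
side lip n 2616 front x 0.5067 min z 0.2251 slope 0.742 zfront(edge top) 0.227 underside est 0.219 top 0.2579
side green 128 [0.2436 0.2454 0.2476]
side red 181 [0.2821 0.2854 0.2876]
scene lip n 2214 front x 0.506 min z 0.2276 slope 0.744 zfront(edge top) 0.2299 underside est 0.2219 top 0.2598
scene red 75 [0.2814 0.2849 0.2875]
```

View pics/side5.png

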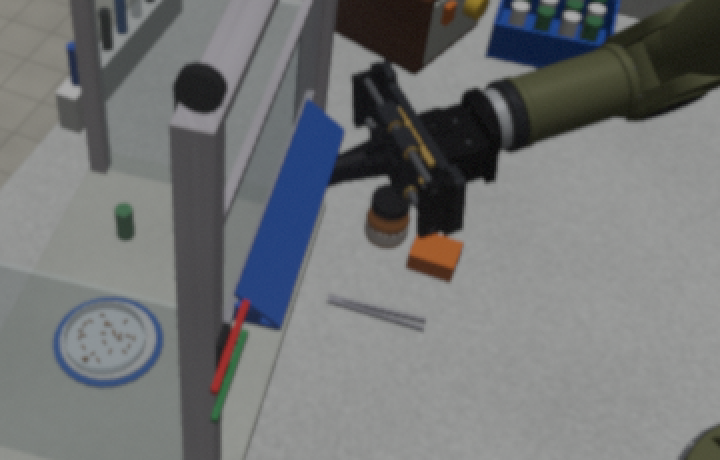

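Emit:
arm_command(motion=[[[7, 0, -1], [0, 0, 0], 1], [[7, 0, -1], [0, 0, 0], 1], [[7, 0, -1], [0, 0, 0], 1], [[2, 0, 0], [0, 0, 0], 1], [[0, 0, 0], [0, 0, 0], 1]])

```text
time: 7.25
position: [0.523, -0.0504, 0.2297]
tool_rot: [-1.92, -0.757, -1.676]
ft_force: [-0.2, -0.3, -0.5]
grip_width: 0.007
```

```bash
python3 log.py;python3 meas.py 6; python3 -c "
from h import *
p,d=optics.get_image('wrist');cv2.imwrite('pics/w6.png',p)"
```

```text
t 7.25 q [ 1.385  0.298 -0.651  2.301 -1.444  1.273  0.956] p [ 0.523  -0.0504  0.2297] z [ 0.726  0.674 -0.136] x [0.098 0.095 0.991] F [-0.2 -0.3 -0.5] 0.006547848643738298
side lip n 2737 front x 0.5066 min z 0.2489 slope 0.718 zfront(edge top) 0.2511 underside est 0.2431 top 0.2817
side green 128 [0.2431 0.2455 0.2476]
side red 192 [0.2825 0.2852 0.2876]
scene lip n 2323 front x 0.5059 min z 0.2491 slope 0.694 zfront(edge top) 0.2525 underside est 0.2445 top 0.2813
scene green 9 [0.2419 0.2442 0.2473]
scene red 72 [0.2812 0.2843 0.2869]
```

View pics/side6.png

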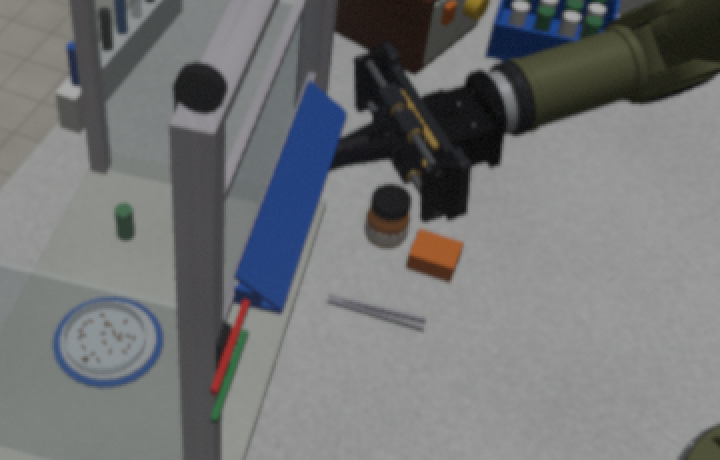

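View pics/w6.png

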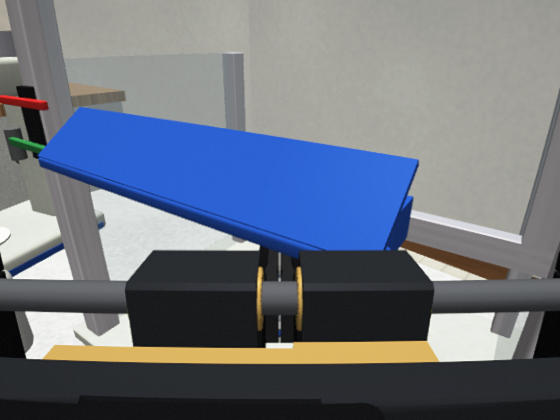

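Force has dropped to about zero, and both fixed cameras put the underside near 0.2435, against 0.245 for green. I cross-check with the wrist camera.

```bash
python3 - <<'E'
from h import *
from scan2 import TH
s=ctrl.get_state();p,d=optics.get_image('wrist');T=c2w('wrist',s)
hsv=cv2.cvtColor(p,cv2.COLOR_BGR2HSV)
for nm,lo,hi,w in (('lip',(105,120,40),(130,255,255),(30,100,430,250)),('green',(45,100,40),(85,255,255),(0,120,60,170)),('red',(0,120,60),(8,255,255),(0,80,60,120))):
    m=(cv2.inRange(hsv,lo,hi)>0)&(d>0);k=np.zeros_like(m);k[w[1]:w[3],w[0]:w[2]]=1;v,u=np.nonzero(m&k)
    H=pix2w('wrist',np.c_[u,v],d[v,u],T)@TH.T
    print(nm,len(H),np.percentile(H[:,2],[1,5,50,95,99]).round(4),'x',np.percentile(H[:,0],[1,50,99]).round(4),'y',np.percentile(H[:,1],[1,99]).round(4))
    if nm=='lip':
        f=(H[:,0]<.5085)
        for y0 in np.arange(-.16,.09,.04):
            g=f&(H[:,1]>y0)&(H[:,1]<y0+.04)
            if g.sum()>5: print(round(y0,2),g.sum(),np.percentile(H[g,2],[1,50,99]).round(4))
E
```

```text
lip 34007 [0.244  0.2472 0.263  0.2791 0.2807] x [0.5082 0.5263 0.549 ] y [-0.1762  0.0778]
-0.16 250 [0.2431 0.2468 0.2502]
-0.12 308 [0.2436 0.2464 0.2499]
-0.08 159 [0.2437 0.2462 0.2494]
-0.04 91 [0.2437 0.2462 0.2491]
0.0 23 [0.2443 0.246  0.2495]
0.04 11 [0.2444 0.2466 0.2482]
green 313 [0.2387 0.2397 0.2443 0.2459 0.246 ] x [0.5306 0.5317 0.5385] y [0.127  0.1972]
red 456 [0.2594 0.2792 0.2829 0.2857 0.286 ] x [0.5305 0.5316 0.6329] y [0.1079 0.4655]
```

All three cameras agree: the underside is at about 0.2435 and green is centred at 0.243–0.245. I now drop the fingers away and back out.

Emit:
arm_command(motion=[[[-6, 0, 1], [0, 0, 0], 1], [[-8, 0, 1], [0, 0, 0], 1], [[-5, 0, 1], [0, 0, 0], 1], [[0, 4, -15], [0, 0, 0], 1], [[0, 6, -20], [0, 0, 0], 1], [[0, 6, -20], [0, 0, 0], 1], [[0, 6, -20], [0, 0, 0], 1], [[0, 0, 0], [0, 0, 0], 1]])

```text
time: 8.12
position: [0.4836, -0.1215, 0.2195]
tool_rot: [-1.925, -0.751, -1.679]
ft_force: [-0.5, -0.4, -1.0]
grip_width: 0.003
```

```bash
python3 log.py;python3 meas.py 7
```

```text
t 8.12 q [ 1.467  0.358 -0.55   2.237 -1.29   1.373  0.946] p [ 0.4836 -0.1215  0.2195] z [ 0.731  0.669 -0.137] x [0.099 0.094 0.991] F [-0.5 -0.4 -1. ] 0.003230465719994807
side lip n 2712 front x 0.5069 min z 0.2497 slope 0.722 zfront(edge top) 0.251 underside est 0.243 top 0.2816
side green 126 [0.2435 0.2456 0.2473]
side red 196 [0.2823 0.2854 0.2881]
scene lip n 2296 front x 0.5063 min z 0.2495 slope 0.699 zfront(edge top) 0.2525 underside est 0.2445 top 0.2816
scene green 9 [0.2433 0.2454 0.2486]
scene red 74 [0.2798 0.2848 0.2877]
```

View pics/side7.png

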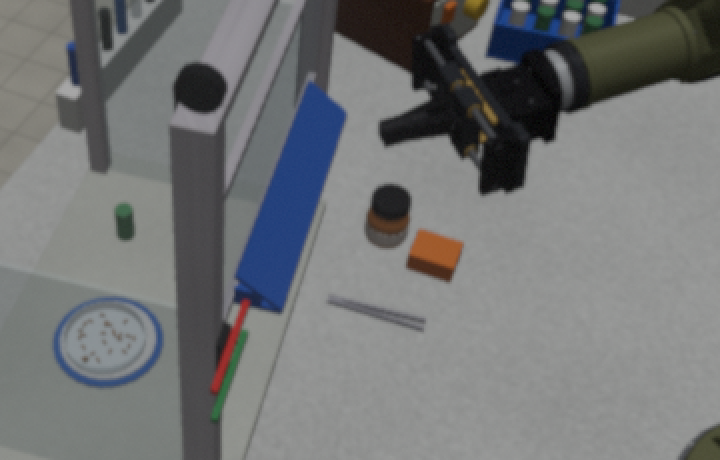

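The fingers are clear, with the tip at about (395,130) in the side crop. The sash has held its height, and the jar, counter and forceps are where they were. Handing in.

Emit:
arm_command(motion=[[[0, 10, -10], [0, 0, 0], 1], [[0, 10, -10], [0, 0, 0], 1], [[0, 0, 0], [0, 0, 0], 1], [[0, 0, 0], [0, 0, 0], 1]])

```text
time: 8.55
position: [0.4831, -0.1442, 0.2225]
tool_rot: [-1.919, -0.756, -1.675]
ft_force: [-0.2, 0.2, 0.1]
grip_width: 0.005
```

```bash
python3 log.py; python3 meas.py 8 | grep -E "lip|green"; python3 -c "
from h import *
print(ctrl.close_job())"
```

```text
t 8.55 q [ 1.475  0.385 -0.533  2.187 -1.253  1.396  0.921] p [ 0.4831 -0.1442  0.2225] z [ 0.726  0.674 -0.136] x [0.098 0.094 0.991] F [-0.2  0.2  0.1] 0.004801838139931053
side lip n 2720 front x 0.5071 min z 0.2496 slope 0.724 zfront(edge top) 0.251 underside est 0.243 top 0.2817
side green 126 [0.2435 0.2456 0.2479]
scene lip n 2300 front x 0.5063 min z 0.2495 slope 0.704 zfront(edge top) 0.2525 underside est 0.2445 top 0.2814
the job is handed in; nothing more can be done
None
```

I pushed the sash up from under the right part of the lip with the closed fingers held nearly horizontal. The push force was about 3–4 N. I then lowered the fingers, backed out and handed the job in at about 8.6 s.

**Height:** the final camera checks put the lip's underside at 0.243 m (side) and 0.2445 m (scene). The green bar's centre is at about 0.2455 m, so the lip stands 1–2.5 mm below it, inside the 8 mm tolerance. Red is at about 0.285 m, and no measurement had the lip closer than about 40 mm below it.

**Cross-checks:** a wrist-camera check before I let go agreed to about 1 mm. The height worked out from the arm's own pose was lower, about 0.240 m at the fingertip. The fingers carried almost no load by then, so they may no longer have been touching the lip.

**Surroundings:** the sash kept its height after release. The force reading is about zero and nothing touches the robot. The side picture shows the gauge, jar, counter, forceps, vial and inner dish apparently where they were. I did not re-check the outer dish and wash bottle by eye at the end, and I did not re-measure any of these positions; the arm never came near those two. No check failed.

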